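# Lay the second course of a shielding wall in running bond and lock it

## Robot

A 6-joint arm with a two-finger parallel gripper is mounted at the origin on the work surface; the furniture and walls round the work are solid. World frame = base frame: x ahead of the robot, y to its left, z up, the work surface at z = 0. Lengths are in m, angles in rad, forces in N, time in s.
With the tool pointing down it reaches from about 0.375 to 0.9 m from the base axis. Payload 3.1 kg.
Tool frame: the origin (TCP) lies midway between the tips of the shut fingers; the grasp point (between the pads) lies robot.grip_point_offset behind it (robot.grip_point_offset is the distance from the TCP to the grasp point, in m); z points along the fingers, y is the direction in which the jaws open and shut (so a half turn about z gives the same grasp; the last joint's range is limited). The gripper opens to 87 mm and grips with 3 to 60 N. Pads are 19 mm wide; open, the fingers measure 117 mm over their backs; the gripper's body (75 mm by 190 mm) begins 51 mm behind the grasp point.
Start: joints at [1.157, 0.527, 1.433, -0, 1.181, -0.178], TCP at [0.146, 0.608, 0.223] pointing down, gripper open.
Joint ranges: [-3.08, 3.08], [-0.75, 2.2], [0.22, 2.44], [-1.43, 4.57], [0, 2.65], [-2.85, 2.85]. Speed limits (rad/s): [2.79, 2.79, 3.14, 3.14, 3.14, 3.14].

## Interface

Orientations are given as a unit quaternion [x, y, z, w].
In Python, from rig import robot, cams, hand_in gives the robot as it stands. The module is installed in compiled form; this text tells all that it offers.
- The arm moves only by the tool send_rows, never from a script. Its argument "steps" is one flat list of numbers, 5 for each row, row after row: the finger opening in m, from 0 to 0.087, then the shift along the tool's x, y, z in m, then the turn about the tool's z in rad. A call has 1 to 8 rows; each row is the pose to reach, as a shift and turn from the pose measured when the call began, along the tool's axes at that moment; what a row does not reach only later rows make up. A row lasts 1/8 s, in which the tool goes at most 62.5 mm and 10.7 degrees, less where a joint would pass 70% of its speed; a pose out of reach is approached as far as the arm can. A call with a gripper value outside its range is refused whole. The fingers move at their own pace and stop on an object; "force" is the grip in N (left out, the last holds). Time passes only in rows, so rows that repeat a pose let the fingers close. It gives the time, the measured TCP pose, the force and the opening at its end, in the units of the state.
- robot.get_obs(): the state, without advancing time (a new reading comes with each control period).
- cams.camera(name): name is "scene" or "top" or "wrist"; returns a dict with "color" (400x640x3 uint8, red, green, blue), "range_z" (400x640 float32, m along the optical axis (not along the pixel's ray), 0 where there is no reading), "intrinsics" (3x3 intrinsics, pixels), "extrinsics" (4x4, takes a point from camera to world coordinates). Camera axes: x right, y down, z forward; pixel columns grow to the right and rows downward; lengths in m; the calibration is good to about 2 mm. A picture is of the moment at which its call begins.
- hand_in(): hands the job in, once; it reports no verdict.
The state is a dict: "time": time; "q": joint angles; "joint_velocities": joint speeds; "joint_torque": joint torques, N m; "position": TCP position; "tool_rot": TCP orientation; "ft_force": force on the tool from outside, world axes, zero at the start; "moment": the same for the moment, N m; "grip_width": finger opening in m.
Only numpy, scipy, OpenCV 4.12 (cv2) and the standard library are available. Lean on these libraries where they do the work, as an engineer would, in place of code of your own. Each camera call takes 0.05 s, during which the arm holds its last target.

## Task

Lay the second course of the small shielding wall in running bond: first set the dark half block on the pale course and slide it fully home against the end post, then lay the dark full block over the joint of the course below and slide it up tight against the half block, tongues fully in their slots and no gap left, without ramming. Finally take the red-knobbed pin out of its stowage post and push it fully down through the full block into the block below. Leave the vial behind the wall standing where it is.

Things in the scene. Friction and masses are not known exactly. Their poses are not given: they have to be found in the camera images.
- shield_base: Fixed wall base: aluminium plate 70 x 330 x 10 mm with the first course on it, two pale blocks each 120 long, 50 deep, 50 mm high, end to end along y. Origin on the table under their joint; z up, y along the wall. Course: y -120 to +120 mm, top 60 mm above the table, plus a half-round rib 16 mm wide, 8 high on the centre line, missing from y -47 to -13 round the pin hole.
- end_post: The fixed aluminium end post at the +y end of the base, face 54 mm wide at base y = +120 mm, top 110 mm above the table. Origin at the foot of that face. A half-round tongue (radius 7 mm, full width, 89 mm above the table) sticks out of the face 7 mm toward -y. So a block cannot come straight down beside it: lower it at least 12 mm short of home, then slide it along +y.
- half_home (a point): Where the half block's centre lies once home: base y = +90 mm, x = 0, 85 mm above the table, axes as the base.
- full_home (a point): Where the full block's centre lies once home: over the joint of the first course, base y = 0, x = 0, 85 mm above the table, axes as the base. The half block's tongue bars the way straight down here: lower the full block at least 12 mm short, then slide it along +y.
- half_mid (a point): Centre, half-way up, of the dark blue half block: 60 mm long along y, 50 deep along x (grip across x), 50 high plus an 8 mm rib on top, 0.12 to 0.24 kg. Groove underneath along y, 19 mm wide, 9 deep, goes over the rib below with 1.5 mm play each side. +y end: slot for a tongue, 17 mm high, 8.5 deep; -y end: half-round tongue 7 mm long; both 29 mm above its underside.
- full_mid (a point): Centre, half-way up, of the dark blue full block: 120 mm long along its y, otherwise shaped as the half block (50 deep along x, 50 high, rib on top, groove under, slot at the +y end, tongue at the -y end), 0.24 to 0.48 kg. A 15 mm upright hole goes right through it 30 mm from its centre toward -y, in a 34 mm gap of the rib.
- pin_hole (a point): Where the mouth of the full block's pin hole lies once that block is home: base y = -30 mm, 110 mm above the table, straight over the 15 mm wide, 34 mm deep hole in the block below.
- pin_knob (a point): Middle of the locking pin's red knob (20 mm wide, 36 high; grip it). Below it a flange 26 mm wide, 6 thick, then the steel shank, 12 mm thick, 75 long, tapered foot. Point: 105 mm above the foot, 30 above the flange's underside; z up the pin. It starts upright in a grey 36 mm square stowage post, 88 mm high, at base y = -165 mm. Fully in, the point is 140 mm above the table.
- half_block: The half block as a body; origin at the centre of its underside, axes as its centre point.
- full_block: The full block as a body; origin at the centre of its underside, axes as its centre point.
- lock_pin: The pin as a body; origin at the foot of its shank, z up along it; 0.09 kg.
- source_vial: Small white vial with a red cap, 23 mm wide, 43 high, loose on the table behind the wall (+x side), about 62 mm from its centre line; lower than the first course. Origin at the centre of its underside. Not to be knocked.
Not all that is in view belongs to the job. There is more than one size of the lock_pin; the job needs the smaller.

How it is judged:
By the outcome, as a careful person would: the job done as asked, in the order asked, and still so for the second after the job is handed in, with the robot touching nothing.
It also fails if it takes over 64 s, if anything falls off the work surface, if the arm or the gripper's body presses on something with over 40 N, if the wrist force passes 120 N, or if a joint passes its speed limit or range.

## Working session

There is one attempt and no reset: what is moved stays moved. The work goes in short steps, Python scripts to look and compute and a tool call to move; the robot and the scene stay as the last step left them, time stands still between calls to the robot, and variables do not carry over. Pictures are saved under pics/ and viewed, and the job is handed in when it is done.

Besides the shell and the picture viewer there is one more tool, called after ">>>" as a command line: name --argument value ..., lists and objects as JSON in quotes. send_rows: Moves the arm, as the interface text tells. Its arguments: {"type":"object","properties":{"steps":{"type":"array","items":{"type":"number"}},"force":{"type":"number"}},"required":["steps"]}

```bash
mkdir -p pics; ls; cat > h.py <<'E'
import numpy as np, cv2
from rig import robot, cams
def snap(n,tag):
    c=cams.camera(n); cv2.imwrite(f'pics/{tag}.png',c['color'][:,:,::-1]); np.savez(f'{tag}.npz',**c); return c
def plane(c,u,v,z):
    K=np.array(c['intrinsics']);T=np.array(c['extrinsics'])
    d=T[:3,:3]@np.linalg.solve(K,[u,v,1.]); o=T[:3,3]; return o+d*(z-o[2])/d[2]
def cloud(c):
    K=np.array(c['intrinsics']);T=np.array(c['extrinsics']);z=c['range_z']
    v,u=np.indices(z.shape); P=np.stack([(u-K[0,2])/K[0,0]*z,(v-K[1,2])/K[1,1]*z,z],-1)
    return P@T[:3,:3].T+T[:3,3]
E
python3 - <<'E'
from h import *
print(robot.get_obs(), robot.grip_point_offset)
for n in ['scene','top','wrist']:
    c=snap(n,n+'0'); print(n,c['intrinsics'],c['extrinsics'])
E
```

```text
pics
{'time': 0.0, 'q': array([ 1.15648794e+00,  5.28440215e-01,  1.43391609e+00,  1.67782847e-05,
        1.18140559e+00, -1.78496593e-01]), 'joint_velocities': array([ 0.00021578,  0.0017553 , -0.00036048,  0.00240005, -0.00043737,
       -0.00015741]), 'joint_torque': array([ 3.31017209e-04, -4.40035987e+01, -1.76597482e+01,  6.32011145e-02,
        5.79392700e-02, -1.64493131e-04]), 'position': array([0.1456813, 0.6070214, 0.2215832]), 'tool_rot': array([ 1.17636006e-01,  9.93056189e-01, -1.03506044e-03, -3.24217668e-04]), 'ft_force': array([ 0.32042506,  0.20661352, -0.4085129 ]), 'moment': array([ 0.08151584, -0.00748464,  0.03941481]), 'grip_width': 0.0870418811629143} 0.0187
scene [[392.15444769   0.         326.86678938]
 [  0.         392.15444769 202.74885114]
 [  0.           0.           1.        ]] [[ 0.68246918 -0.33438567  0.64994002 -0.20197818]
 [-0.73068991 -0.33416207  0.59533853 -0.5691829 ]
 [ 0.01811263 -0.88120482 -0.47238755  0.54157968]
 [ 0.          0.          0.          1.        ]]
top [[447.91185092   0.         315.60560026]
 [  0.         447.91185092 197.30411983]
 [  0.           0.           1.        ]] [[ 1.25898897e-02 -9.91492734e-01  1.29551738e-01  2.58264898e-01]
 [-9.99683554e-01 -1.53026559e-02 -1.99655097e-02  7.73667652e-04]
 [ 2.17781435e-02 -1.29259378e-01 -9.91371638e-01  1.28188421e+00]
 [ 0.00000000e+00  0.00000000e+00  0.00000000e+00  1.00000000e+00]]
wrist [[332.17369732   0.         320.08448685]
 [  0.         332.17369732 197.82760333]
 [  0.           0.           1.        ]] [[ 0.23413952  0.93156265  0.27815413  0.06858479]
 [ 0.97220195 -0.22393046 -0.06839965  0.62624356]
 [-0.00143138  0.28643705 -0.958098    0.3827231 ]
 [ 0.          0.          0.          1.        ]]
```

View pics/scene0.png

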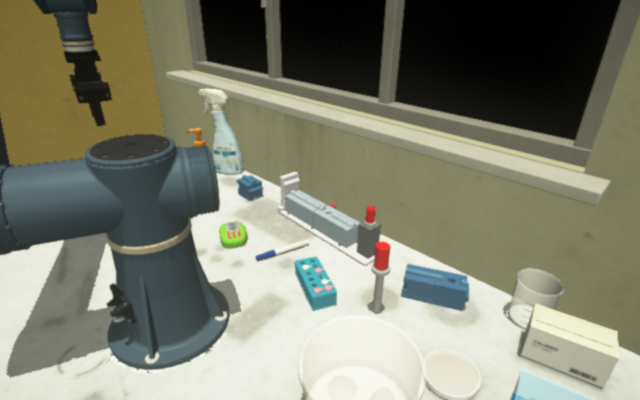

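View pics/top0.png

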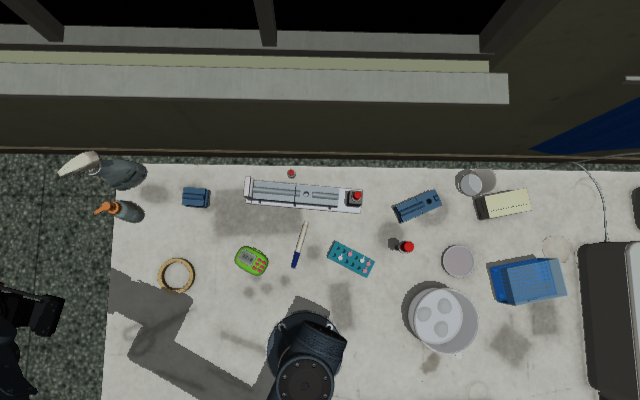

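View pics/wrist0.png

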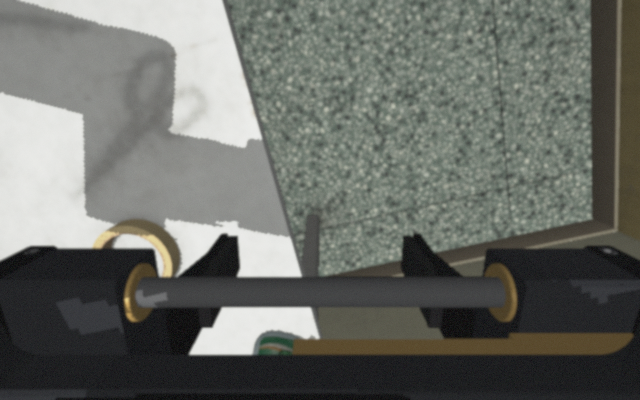

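Half block: top (196,197). Full block: top (416,205). Wall: top (255..362, 195). There are two red-knobbed pins, at top (356,196) in the grey post and at top (406,246) free-standing. The one in the post fits the description. I'll enlarge to confirm and measure.

```bash
python3 - <<'E'
import cv2,numpy as np
a=cv2.imread('pics/top0.png'); b=cv2.imread('pics/scene0.png')
cv2.imwrite('pics/c1.png',cv2.resize(a[160:260,170:450],None,fx=2.8,fy=2.8,interpolation=cv2.INTER_CUBIC))
cv2.imwrite('pics/c2.png',cv2.resize(b[160:320,220:480],None,fx=3,fy=3,interpolation=cv2.INTER_CUBIC))
from h import *
c=dict(np.load('top0.npz')); P=cloud(c)
hsv=cv2.cvtColor(a,cv2.COLOR_BGR2HSV)
# dark blue
def rep(name,m,zlo,zhi,sub):
    m=m&(P[...,2]>zlo)&(P[...,2]<zhi)
    k=np.zeros_like(m);k[sub]=1;m=m&k
    q=P[m]; r=cv2.minAreaRect((q[:,:2]*1000).astype(np.float32)); print(name,m.sum(),r,'z',np.percentile(q[:,2],[2,50,98]), 'mean',q.mean(0))
    return m
for s,n in ((np.s_[180:215,175:215],'half'),(np.s_[185:225,388:445],'full')):
    print(n,np.median(hsv[s][hsv[s][...,1]>100],axis=0))
    rep(n,(hsv[...,1]>90)&(hsv[...,0]>95),0.042,0.07,s)
red=(hsv[...,1]>150)&((hsv[...,0]<8)|(hsv[...,0]>172))
for s,n in ((np.s_[185:205,345:370],'pinpost'),(np.s_[235:260,390:420],'pinfree'),(np.s_[165:182,280:300],'vial')):
    rep(n,red,0.0,0.3,s)
sub=np.s_[175:212,240:368]
rep('course',(hsv[...,2]>0),0.057,0.071,sub)
rep('post',(hsv[...,2]>0),0.1,0.12,sub)
rep('stow',(hsv[...,2]>0),0.08,0.095,sub)
rep('plate',(hsv[...,2]>0),0.006,0.014,sub)
E
```

```text
half [104. 126. 102.]
half 394 ((416.86724853515625, 313.38067626953125), (59.325439453125, 50.35017013549805), 85.54920959472656) z [0.04365908 0.05060876 0.06002453] mean [0.41625271 0.31211099 0.05127101]
full [103. 120. 114.]
full 708 ((401.04376220703125, -310.2922668457031), (48.236305236816406, 119.76822662353516), 24.563405990600586) z [0.04432046 0.0505199  0.05960569] mean [ 0.40091831 -0.30905177  0.05092849]
pinpost 47 ((419.3406677246094, -131.5897979736328), (16.605010986328125, 24.778562545776367), 44.338523864746094) z [0.11137499 0.12904147 0.13298172] mean [ 0.41691324 -0.12927782  0.12729966]
pinfree 102 ((284.6890869140625, -256.1944274902344), (25.18732261657715, 23.000751495361328), 82.72479248046875) z [0.12456464 0.1544647  0.16058017] mean [ 0.28515959 -0.25366978  0.15119915]
vial 21 ((491.0443420410156, 45.855995178222656), (13.060897827148438, 11.298680305480957), 1.898199439048767) z [0.03810319 0.04219747 0.04599565] mean [0.49044332 0.04676287 0.04227521]
course 1358 ((427.3985900878906, 8.68072509765625), (313.0533142089844, 51.89348602294922), 86.0368881225586) z [0.05725195 0.06095127 0.06946068] mean [0.42853589 0.03236967 0.06165449]
post 130 ((430.14593505859375, 15.941650390625), (303.69317626953125, 54.163150787353516), 86.29397583007812) z [0.10130721 0.10866522 0.11651494] mean [0.43625331 0.13543228 0.10864168]
stow 167 ((430.7480163574219, 7.9943389892578125), (314.86322021484375, 51.43275451660156), 87.31885528564453) z [0.08226725 0.08842769 0.09454974] mean [ 0.4201219  -0.05899788  0.08882368]
plate 616 ((437.22015380859375, 7.885284423828125), (105.10736083984375, 344.3615417480469), 0.6685822010040283) z [0.00614877 0.00932885 0.01350739] mean [ 0.41240347 -0.02917588  0.00947698]
```

View pics/c1.png

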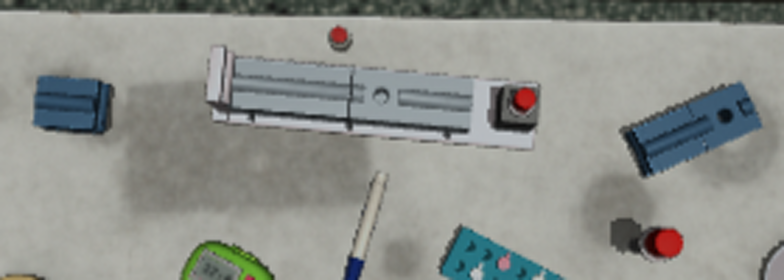

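View pics/c2.png

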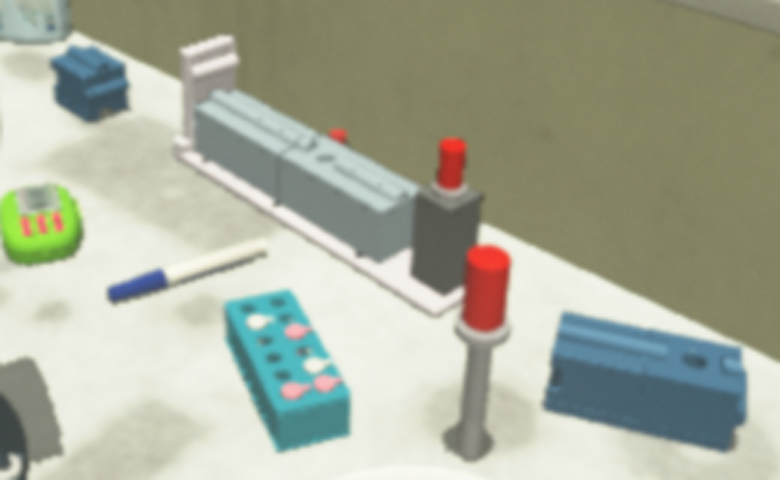

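The stowage-post pin at crop (452,165) is visibly smaller (knob top about 0.133 m) than the free-standing pin at (487,285), about 0.16 m. So the post pin is the right one. Next I'll check obstacles along the path.

```bash
python3 - <<'E'
from h import *
c=dict(np.load('top0.npz')); P=cloud(c)
for n,s in {'spray':np.s_[155:190,60:150],'pump':np.s_[195:222,92:142],'sill':np.s_[80:130,100:400],'wallbottom':np.s_[140:160,200:400]}.items():
    q=P[s].reshape(-1,3); q=q[q[:,2]>0.03]; 
    if len(q): print(n,np.percentile(q,[1,50,99],axis=0).round(3).tolist())
c=dict(np.load('scene0.npz')); P=cloud(c)
for n,s in {'spray':np.s_[90:175,198:243],'pump':np.s_[128:145,187:203],'sill':np.s_[78:180,180:560]}.items():
    q=P[s].reshape(-1,3); print(n,np.percentile(q,[1,50,99],axis=0).round(3).tolist())
E
```

```text
spray [[0.429, 0.462, 0.032], [0.461, 0.5, 0.169], [0.504, 0.557, 0.278]]
pump [[0.258, 0.001, 0.032], [0.368, 0.483, 0.107], [0.398, 0.524, 1.282]]
sill [[0.638, -0.22, 0.193], [0.659, 0.12, 0.217], [0.692, 0.505, 0.223]]
wallbottom [[0.258, 0.001, 1.282], [0.258, 0.001, 1.282], [0.258, 0.001, 1.282]]
spray [[0.062, -0.081, -0.108], [0.471, 0.51, 0.107], [0.724, 1.102, 0.327]]
pump [[0.356, 0.48, -0.153], [0.716, 1.093, -0.049], [0.725, 1.261, 0.173]]
sill [[-0.202, -0.569, -0.117], [0.716, 0.03, 0.218], [0.783, 1.225, 0.542]]
```

```bash
cat >> h.py <<'E'
from scipy.spatial.transform import Rotation as Ro
def to(x,y,z,yawdeg=None):
    "numbers for a tcp target; yawdeg = world yaw of tool x"
    o=robot.get_obs(); R=Ro.from_quat(o['tool_rot']).as_matrix()
    d=R.T@(np.array([x,y,z])-o['position']); yaw=np.degrees(np.arctan2(R[1,0],R[0,0]))
    t=0 if yawdeg is None else -np.radians((yawdeg-yaw+180)%360-180)
    print('t %.2f pos'%o['time'],o['position'].round(4),'yaw %.2f'%yaw,'tilt',R[:2,2].round(4),'F',o['ft_force'].round(2),'w %.4f'%o['grip_width'],'| shift',d.round(4),'turn %.4f'%t)
E
python3 -c "
from h import *
to(.41,.235,.23,86)"
```

```text
t 0.15 pos [0.1457 0.6072 0.2218] yaw 166.49 tilt [-0.0007 -0.0015] F [-0.53  0.39 -0.27] w 0.0871 | shift [-0.3439 -0.3002 -0.0078] turn 1.4048
```

>>> send_rows --steps '[0.087,-0.045,-0.04,-0.025,0.18,0.087,-0.09,-0.08,-0.025,0.36,0.087,-0.135,-0.12,-0.025,0.54,0.087,-0.18,-0.16,-0.02,0.72,0.087,-0.225,-0.2,-0.015,0.9,0.087,-0.27,-0.24,-0.008,1.08,0.087,-0.31,-0.275,-0.008,1.25,0.087,-0.344,-0.3,-0.008,1.405]'

```text
time: 1.15
position: [0.4109, 0.2332, 0.23]
tool_rot: [0.734, 0.679, -0.001, 0.0]
ft_force: [0.3, 0.3, 0.2]
grip_width: 0.0872
```

```bash
python3 -c "
from h import *
to(.417,.313,.1,86)
c=snap('wrist','w1')
"
```

```text
t 1.15 pos [0.4109 0.2332 0.23  ] yaw 85.61 tilt [-0.0011 -0.0017] F [0.29 0.34 0.15] w 0.0872 | shift [8.030e-02 1.000e-04 1.299e-01] turn -0.0069
```

View pics/w1.png

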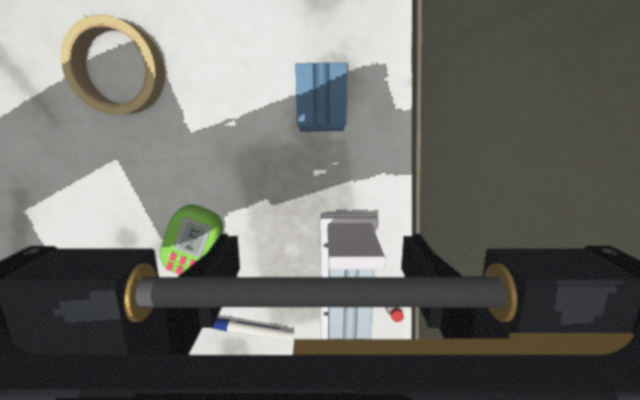

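Half block at wrist (321,97), end post at (350,240), course below it at (350,315). I'll measure from these.

```bash
cat >> h.py <<'E'
def face(c,m,z0,tol=.006):
    P=cloud(c); m=m&(abs(P[...,2]-z0)<tol)
    n,l,st,ce=cv2.connectedComponentsWithStats(m.astype(np.uint8)); out=[]
    for i in range(1,n):
        if st[i,4]<60: continue
        mm=(l==i).astype(np.uint8)
        ct=max(cv2.findContours(mm,cv2.RETR_EXTERNAL,cv2.CHAIN_APPROX_NONE)[0],key=len)[:,0]
        q=np.array([plane(c,u,v,z0)[:2]*1000 for u,v in ct],np.float32)
        r=cv2.minAreaRect(q); out.append((i,st[i].tolist(),np.round(r[0],1),np.round(r[1],1),round(r[2],2),'zmed',np.median(P[l==i][:,2]).round(4)))
    return out
E
python3 - <<'E'
from h import *
c=dict(np.load('w1.npz')); a=c['color'][:,:,::-1]; hsv=cv2.cvtColor(a,cv2.COLOR_BGR2HSV)
P=cloud(c)
blue=(hsv[...,1]>90)&(hsv[...,0]>95)&(hsv[...,0]<125)
for z in (.05,): 
  for o in face(c,blue,z,.011): print(o)
m=np.zeros(blue.shape,bool); m[200:400,300:400]=1
print('post'); [print(o) for o in face(c,m,.11)]
print('course'); [print(o) for o in face(c,m,.06,.011)]
print('plate'); [print(o) for o in face(c,m,.01)]
for v in range(205,340,8): print(v,P[v,350].round(3))
cv2.imwrite('pics/w1c.png',cv2.resize(a[40:360,260:440],None,fx=3.3,fy=1.85))
cv2.imwrite('pics/w1d.png',cv2.resize(a[200:345,290:420],None,fx=5,fy=4))
E
```

```text
(2, [298, 64, 47, 62, 2250], array([417.4, 315. ]), array([57.1, 46. ]), 85.58, 'zmed', np.float64(0.0496))
post
(1, [329, 253, 57, 16, 826], array([439.7, 164.5]), array([15.5, 52.8]), 85.6, 'zmed', np.float64(0.1085))
course
(1, [328, 231, 51, 10, 398], array([440.7, 168.3]), array([10.5, 54.1]), 85.59, 'zmed', np.float64(0.0606))
(2, [329, 268, 45, 8, 313], array([436.4, 125.2]), array([ 8.7, 49.3]), 85.6, 'zmed', np.float64(0.0591))
(3, [329, 307, 43, 32, 1356], array([431.8,  58.1]), array([42.8, 49.6]), 85.61, 'zmed', np.float64(0.0591))
plate
(1, [321, 213, 57, 5, 239], array([440.8, 173.9]), array([ 5.2, 68.2]), 85.59, 'zmed', np.float64(0.008))
(2, [321, 230, 8, 46, 331], array([407.4, 125.5]), array([62.3,  9. ]), 85.62, 'zmed', np.float64(0.0085))
(5, [321, 307, 8, 32, 234], array([399.8,  22.3]), array([49.3,  9.5]), 85.62, 'zmed', np.float64(0.0084))
205 [ 0.443  0.183 -0.002]
213 [0.442 0.175 0.006]
221 [0.441 0.17  0.021]
229 [0.439 0.169 0.042]
237 [0.437 0.168 0.064]
245 [0.435 0.169 0.085]
253 [0.434 0.169 0.103]
261 [0.433 0.164 0.109]
269 [0.435 0.132 0.066]
277 [0.421 0.266 0.311]
285 [0.421 0.265 0.314]
293 [0.42  0.264 0.317]
301 [0.42  0.263 0.318]
309 [0.432 0.082 0.067]
317 [0.432 0.071 0.066]
325 [0.431 0.06  0.067]
333 [0.431 0.05  0.068]
```

View pics/w1d.png

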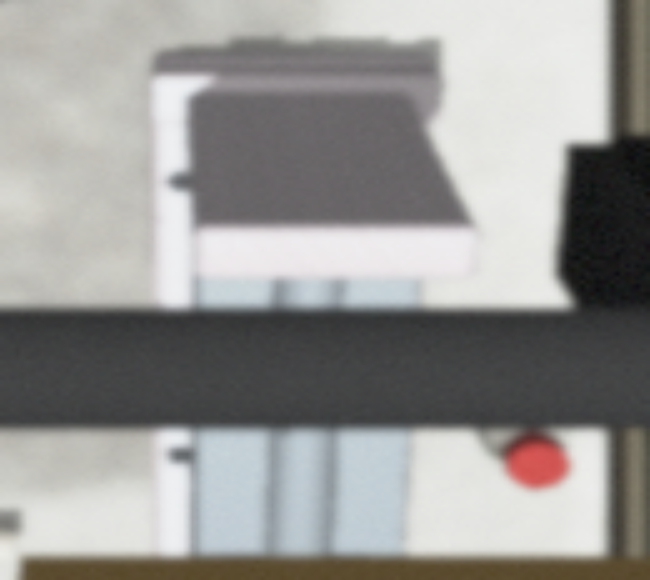

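>>> send_rows --steps '[0.087,0.045,0,0.02,0,0.087,0.0815,0,0.06,0,0.087,0.0815,0,0.11,0,0.087,0.0815,0,0.16,0,0.087,0.0815,0,0.2,0,0.087,0.0815,0,0.215,0,0.087,0.0815,0,0.22,0,0.087,0.0815,0,0.22,0]' --force 25

```text
time: 2.2
position: [0.4233, 0.3113, 0.0109]
tool_rot: [0.736, 0.677, 0.001, 0.003]
ft_force: [-0.7, 0.2, -0.2]
grip_width: 0.0867
```

```bash
python3 -c "
from h import *
to(.4173,.3145,.0075,86)
c=snap('wrist','w2')
"
```

```text
t 2.20 pos [0.4233 0.3113 0.0109] yaw 85.30 tilt [ 0.0052 -0.0033] F [-0.69  0.18 -0.22] w 0.0867 | shift [ 0.0027 -0.0063  0.0033] turn -0.0123
```

View pics/w2.png

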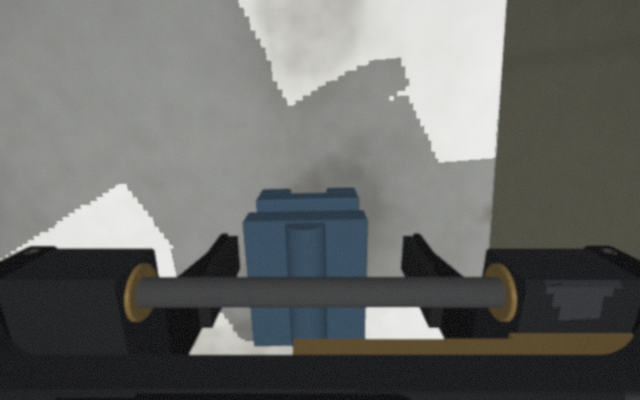

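>>> send_rows --steps '[0.087,0.003,-0.006,0.003,-0.012,0.087,0.003,-0.006,0.003,-0.012,0.087,0.003,-0.006,0.003,-0.012]'

```text
time: 2.62
position: [0.4179, 0.315, 0.0086]
tool_rot: [0.731, 0.682, 0.002, 0.003]
ft_force: [-0.3, -0.5, -0.5]
grip_width: 0.0869
```

```bash
python3 -c "
from h import *
to(.4173,.3145,.0075,86)
print(robot.get_obs()['joint_velocities'])
"
```

```text
t 2.62 pos [0.4179 0.315  0.0086] yaw 86.01 tilt [ 0.0066 -0.0027] F [-0.31 -0.47 -0.51] w 0.0869 | shift [-0.0006 -0.0006  0.0011] turn 0.0001
[-4.15793212e-03  5.82506003e-03 -2.13498874e-04  1.23039249e-04
 -1.72827179e-03 -9.89212686e-05]
```

>>> send_rows --steps '[0.045,0,0,0,0,0.045,0,0,0,0,0.045,0,0,0,0,0.045,0,0,0,0]' --force 25

```text
time: 3.12
position: [0.418, 0.315, 0.0086]
tool_rot: [0.731, 0.682, 0.001, 0.003]
ft_force: [0.8, -0.2, -0.2]
grip_width: 0.0548
```

```bash
python3 -c "
from h import *
to(.4173,.25,.2,86)
c=snap('wrist','w3')
"
```

```text
t 3.12 pos [0.418  0.315  0.0086] yaw 86.00 tilt [ 0.0066 -0.0027] F [ 0.76 -0.16 -0.2 ] w 0.0548 | shift [-0.0653  0.0052 -0.1913] turn -0.0000
```

View pics/w3.png

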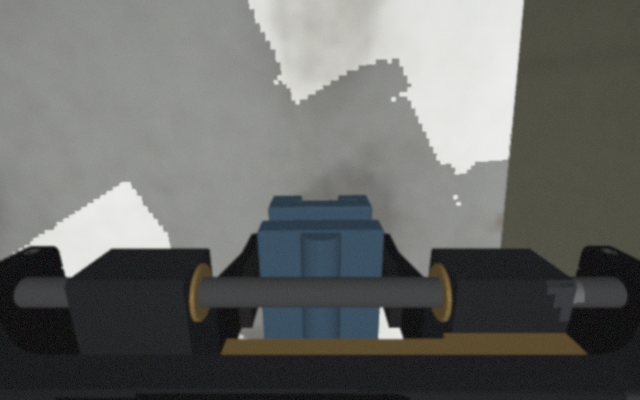

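>>> send_rows --steps '[0.045,0,0,0,0,0.045,0,0,0,0,0.045,0,0,-0.01,0,0.045,0,0,-0.04,0,0.045,0,0,-0.08,0,0.045,0,0,-0.12,0,0.045,0,0,-0.15,0,0.045,0,0,-0.15,0]' --force 25

```text
time: 4.18
position: [0.4183, 0.3161, 0.1611]
tool_rot: [0.731, 0.682, 0.004, 0.004]
ft_force: [-0.1, -0.3, -2.4]
grip_width: 0.0498
```

```bash
python3 - <<'E'
from h import *
to(.4173,.25,.2,86)
c=dict(np.load('w1.npz')); g=cv2.cvtColor(c['color'],cv2.COLOR_RGB2GRAY).astype(float)
P=cloud(c)
for v in (218,235,250,272,312,325,336): print(v,g[v,316:336].astype(int), P[v,316:336:3,2].round(3), '| R',g[v,364:392].astype(int),P[v,364:392:4,2].round(3))
E
```

```text
t 4.17 pos [0.4183 0.3161 0.1611] yaw 86.01 tilt [ 0.012  -0.0001] F [-0.13 -0.31 -2.41] w 0.0498 | shift [-0.066   0.0041 -0.0389] turn 0.0001
218 [195 193 188 181 166 161 167 169 168 168 168 169 168 168 167 161 155 139
 127 125] [-0.    -0.001  0.018  0.019  0.017  0.018  0.018] | R [124 124 124 120 121 121 120 120 120 121 121 122 128 147 189 220 229 231
 232 231 231 230 230 229 229 230 230 230] [ 0.018  0.018  0.019  0.018 -0.002 -0.003 -0.001]
235 [198 197 194 192 198 219 234 238 239 236 219 174 127 107 104 105 107 105
 106 104] [-0.002 -0.001  0.007  0.009  0.057  0.058  0.058] | R [103 102 106 104 103 104 101 101 102 105 109 128 172 213 227 231 231 229
 229 229 228 228 230 230 230 230 230 229] [ 0.058  0.06   0.058  0.059 -0.    -0.001 -0.002]
250 [193 194 191 189 197 218 233 238 239 238 234 214 159 115 104 102 103 104
 103 104] [-0.001 -0.001  0.008  0.009  0.083  0.096  0.096] | R [102 103 102 100 103 104 101 101 101 107 107 103 102 102 103 105 108 131
 172 215 230 232 233 233 233 233 232 231] [ 0.096  0.095  0.095  0.096  0.093 -0.001 -0.002]
272 [195 196 196 196 205 218 230
[... 499 characters left out ...]
 226 221 205 176 150 133 107  84] [ 0.058  0.057  0.008 -0.    -0.    -0.003  0.028]
325 [226 226 226 224 220 224 232 237 239 238 234 213 171 170 194 200 205 205
 204 204] [-0.001 -0.003  0.008  0.009  0.017  0.058  0.058] | R [202 203 202 203 203 203 197 202 216 226 229 229 228 230 228 230 229 228
 229 230 230 229 230 228 229 229 229 229] [ 0.058  0.059 -0.002 -0.001 -0.001 -0.002 -0.002]
336 [226 227 227 224 219 220 230 236 238 237 232 210 164 167 189 198 200 200
 199 198] [-0.002 -0.001  0.008  0.009  0.021  0.058  0.058] | R [201 198 200 200 199 197 202 214 222 227 227 228 229 229 228 231 227 227
 228 228 228 227 226 226 227 226 227 227] [ 0.058  0.058 -0.001 -0.001 -0.    -0.001 -0.001]
```

```bash
python3 - <<'E'
from h import *
to(.4173,.25,.2,86)
c=dict(np.load('w1.npz'))
def L(pts,z):
    q=np.array([plane(c,u,v,z)[:2]*1000 for u,v in pts]); print(z,q.round(1).tolist()); return q
L([(320.4,235),(320.5,250),(320.9,312),(320.9,336)],.01)
L([(328.8,272),(328.7,312),(328.4,336)],.06)
L([(373,272),(371,312),(370,336)],.06)
L([(328,250),(382,250)],.096)
# post faces: bottom-edge row
g=cv2.cvtColor(c['color'],cv2.COLOR_RGB2GRAY)
print(g[250:277,350]); P=cloud(c); print(P[250:277,350,1:].round(3).tolist())
E
```

```text
t 4.17 pos [0.4183 0.3161 0.1611] yaw 86.01 tilt [ 0.012  -0.0001] F [-0.13 -0.31 -2.41] w 0.0498 | shift [-0.066   0.0041 -0.0389] turn 0.0001
0.01 [[404.1, 150.4], [402.6, 130.0], [396.2, 39.5], [393.3, 1.4]]
0.06 [[411.6, 126.5], [407.9, 74.7], [405.2, 41.6]]
0.06 [[460.7, 122.7], [456.8, 70.9], [454.5, 37.8]]
0.096 [[413.0, 170.7], [465.4, 166.6]]
[102  99 105 101 104 120 160 203 226 235 237 236 236 235 234 233 231 230
 224 214 203 200 201 200 199 190 156]
[[0.169, 0.096], [0.169, 0.098], [0.169, 0.1], [0.169, 0.103], [0.169, 0.104], [0.169, 0.106], [0.168, 0.106], [0.168, 0.109], [0.167, 0.109], [0.166, 0.109], [0.165, 0.109], [0.164, 0.109], [0.162, 0.108], [0.161, 0.108], [0.161, 0.109], [0.16, 0.109], [0.159, 0.11], [0.157, 0.108], [0.156, 0.108], [0.132, 0.066], [0.13, 0.066], [0.129, 0.066], [0.128, 0.065], [0.128, 0.068], [0.125, 0.066], [0.124, 0.065], [0.266, 0.311]]
```

```bash
python3 - <<'E'
from h import *
to(.4285,.02,.175,85.8)
E
```

```text
t 4.17 pos [0.4183 0.3161 0.1611] yaw 86.01 tilt [ 0.012  -0.0001] F [-0.13 -0.31 -2.41] w 0.0498 | shift [-0.2947  0.031  -0.0138] turn 0.0036
```

>>> send_rows --steps '[0.045,-0.03,0.003,-0.014,0.004,0.045,-0.08,0.008,-0.014,0.004,0.045,-0.135,0.014,-0.014,0.004,0.045,-0.19,0.02,-0.014,0.004,0.045,-0.24,0.025,-0.014,0.004,0.045,-0.28,0.03,-0.014,0.004,0.045,-0.295,0.031,-0.014,0.004,0.045,-0.295,0.031,-0.014,0.004]'

```text
time: 5.18
position: [0.4278, 0.0195, 0.1745]
tool_rot: [0.733, 0.68, 0.004, 0.003]
ft_force: [-0.8, 0.5, -0.8]
grip_width: 0.0501
```

>>> send_rows --steps '[0.045,0,0,0,0,0.045,0,0,0,0]'

```text
time: 5.42
position: [0.4274, 0.0207, 0.1743]
tool_rot: [0.733, 0.68, 0.004, 0.003]
ft_force: [-0.3, -0.2, -2.8]
grip_width: 0.0496
```

```bash
python3 - <<'E'
from h import *
to(.4285,.02,.175,85.8)
print(robot.get_obs()['joint_velocities'].round(4))
c=snap('wrist','w4')
E
```

```text
t 5.42 pos [0.4274 0.0207 0.1743] yaw 85.76 tilt [0.0094 0.0012] F [-0.32 -0.19 -2.78] w 0.0496 | shift [-0.0006  0.0011 -0.0007] turn -0.0007
[-0.0001 -0.0014 -0.005  -0.0012 -0.0019 -0.004 ]
```

View pics/w4.png

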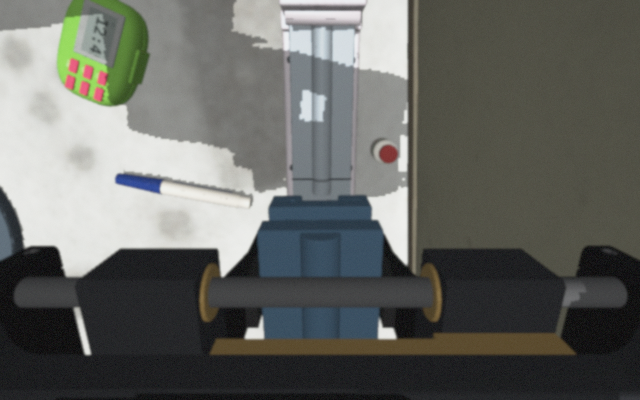

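```bash
cat >> h.py <<'E'
def edges(c,rows,u0,u1,k=6,ch=None):
    g=cv2.GaussianBlur(cv2.cvtColor(c['color'],cv2.COLOR_RGB2GRAY),(3,3),0).astype(float) if ch is None else c['color'][...,ch].astype(float)
    for v in rows:
        d=np.diff(g[v,u0:u1]); ix=np.argsort(-abs(d))[:k]; print(v,sorted((int(i)+u0,int(d[i])) for i in ix))
E
python3 - <<'E'
from h import *
c=dict(np.load('w4.npz')); P=cloud(c)
edges(c,(45,70,90,120,150,172,188),275,370,8)
edges(c,(228,240,255,265),250,400,8)
for v in (60,150): print([round(float(x),3) for x in P[v,280:366:3,2]])
g=cv2.cvtColor(c['color'],cv2.COLOR_RGB2GRAY)
print('post col',g[0:40,345].tolist(),P[0:40:2,345,1:].round(3).tolist())
print('joint',g[170:195,345].tolist())
print('block far edge',g[190:240,280].tolist(),P[190:240:2,280,1:].round(3).tolist())
E
```

```text
45 [(282, 14), (283, 16), (310, -23), (311, -26), (328, -12), (331, 23), (332, 25), (333, 13)]
70 [(283, 10), (284, 11), (289, -10), (310, -10), (311, -10), (331, 8), (353, 9), (359, 9)]
90 [(289, -10), (300, 11), (301, 19), (302, 18), (308, -15), (309, -21), (310, -21), (311, -15)]
120 [(303, 20), (304, 20), (309, -14), (310, -19), (311, -14), (321, -15), (322, -23), (323, -22)]
150 [(285, 11), (286, 13), (287, 10), (290, -9), (291, -11), (330, 8), (331, 9), (368, -10)]
172 [(285, 8), (286, 12), (287, 10), (290, -8), (291, -10), (330, 8), (350, 8), (351, 8)]
188 [(275, 15), (276, 16), (277, 8), (284, -13), (285, -22), (286, -21), (291, -10), (292, -11)]
228 [(257, -36), (258, -48), (259, -41), (260, -21), (380, 36), (381, 46), (382, 38), (383, 21)]
240 [(251, -30), (252, -52), (253, -55), (254, -37), (385, 30), (386, 51), (387, 53), (388, 37)]
255 [(257, 14), (382, -15), (393, 21), (394, 35), (395, 44), (396, 44), (397, 34), (398, 18)]
265 [(257, 9), (258, 14), (259, 12), (260, 5), (379, -6), (380, -13), (381, -14), (382, -10)]
[-0.0, -0.001, 0.007, 0.011, 0.059, 0.06, 0.058, 0.061,
[... 922 characters left out ...]
, 90, 107, 120, 122, 124, 124, 124, 124, 123, 122, 121, 125, 125, 124, 118, 109]
block far edge [229, 229, 230, 230, 221, 177, 116, 71, 61, 59, 61, 60, 57, 55, 56, 60, 62, 67, 77, 77, 78, 77, 78, 75, 78, 77, 77, 76, 78, 71, 65, 61, 56, 55, 54, 58, 56, 58, 59, 60, 66, 74, 72, 79, 76, 77, 75, 80, 77, 75] [[0.012, -0.001], [0.009, -0.001], [0.008, -0.0], [0.052, 0.168], [0.053, 0.173], [0.053, 0.175], [0.052, 0.179], [0.052, 0.181], [0.052, 0.184], [0.051, 0.185], [0.05, 0.184], [0.05, 0.185], [0.048, 0.185], [0.047, 0.185], [0.047, 0.187], [0.052, 0.205], [0.052, 0.205], [0.053, 0.21], [0.052, 0.21], [0.052, 0.212], [0.052, 0.216], [0.051, 0.214], [0.051, 0.216], [0.05, 0.215], [0.048, 0.214]]
```

```bash
python3 - <<'E'
from h import *
c=dict(np.load('w4.npz'))
g=cv2.cvtColor(c['color'],cv2.COLOR_RGB2GRAY).astype(int)
for v in (35,60,150,172): print(v,g[v:v+3,281:298].mean(0).round().astype(int).tolist(),'|',g[v:v+3,306:336].mean(0).round().astype(int).tolist(),'|',g[v:v+3,346:364].mean(0).round().astype(int).tolist())
def C(v,a,b,z):
    A=plane(c,a,v,z)[:2]*1000;B=plane(c,b,v,z)[:2]*1000; print(v,A.round(1),B.round(1),'w',np.linalg.norm(A-B).round(1),'mid',((A+B)/2).round(1))
print('block');C(228,259,382,.216);C(233,259,382,.216)
print('joint',plane(c,345,179,.06).round(4)); print('face',plane(c,345,4.5,.11).round(4))
E
```

```text
35 [186, 194, 215, 231, 237, 239, 236, 225, 208, 211, 220, 221, 222, 221, 222, 222, 222] | [222, 221, 221, 218, 202, 171, 143, 145, 157, 171, 181, 190, 199, 208, 212, 217, 217, 214, 209, 201, 192, 184, 174, 161, 149, 149, 178, 209, 219, 220] | [219, 219, 219, 219, 219, 219, 216, 212, 212, 225, 233, 231, 221, 214, 218, 224, 228, 227]
60 [110, 111, 122, 135, 142, 135, 113, 92, 94, 110, 123, 127, 128, 129, 128, 129, 127] | [127, 128, 129, 128, 122, 111, 100, 97, 102, 108, 111, 115, 119, 121, 125, 129, 130, 128, 125, 123, 122, 118, 117, 118, 118, 126, 146, 168, 176, 179] | [219, 220, 219, 220, 219, 216, 203, 173, 162, 200, 224, 222, 213, 215, 226, 231, 231, 231]
150 [111, 110, 109, 109, 115, 126, 142, 153, 156, 153, 142, 129, 123, 124, 125, 124, 124] | [125, 123, 125, 124, 121, 113, 104, 101, 105, 110, 114, 118, 121, 122, 122, 123, 123, 120, 118, 115, 114, 110, 105, 100, 99, 110, 120, 124, 125, 124] | [123, 124, 124, 125, 125, 133, 143, 145, 138, 129, 130, 135, 138, 138, 140, 139, 140, 141]
172 [114, 115, 115, 116, 119, 125, 139, 150, 154, 155, 147, 133, 124, 123, 124, 125, 123] | [124, 123, 124, 124, 123, 116, 107, 102, 106, 110, 115, 118, 119, 121, 121, 122, 121, 120, 118, 114, 110, 109, 103, 98, 101, 110, 119, 122, 123, 123] | [123, 125, 122, 122, 124, 136, 147, 144, 135, 133, 137, 137, 138, 138, 142, 141, 140, 141]
block
228 [405.2  53.9] [452.5  50.2] w 47.4 mid [428.9  52. ]
233 [405.   51.8] [452.5  48.1] w 47.6 mid [428.7  49.9]
joint [0.45   0.0329 0.06  ]
face [0.4523 0.153  0.11  ]
```

```bash
python3 - <<'E'
from h import *
c=dict(np.load('w4.npz'))
def C(v,a,b,z):
    A=plane(c,a,v,z)[:2]*1000;B=plane(c,b,v,z)[:2]*1000; print(v,'w',np.linalg.norm(A-B).round(1),'mid',((A+B)/2).round(2)); return (A+B)/2
M=[C(36,289.3,354,.06),C(151,291.4,351,.06),C(173,291.9,350.8,.06),C(36,311.2,331.8,.062),C(151,311.3,330.4,.062),C(173,311.6,330.3,.062)]
M=np.array(M); p=np.polyfit(M[:,1],M[:,0],1); print(p, np.degrees(np.arctan(p[0])))
for y in (34,124): print(y,np.polyval(p,y))
print('block line: at y 51 centre 428.8; wall there',np.polyval(p,51))
E
```

```text
36 w 48.9 mid [438.33 145.02]
151 w 49.5 mid [431.59  58.25]
173 w 49.9 mid [430.35  39.65]
36 w 15.5 mid [438.15 144.7 ]
151 w 15.7 mid [431.28  58.58]
173 w 15.7 mid [430.    40.12]
[7.74367368e-02 4.27008289e+02] 4.427961626389514
34 429.6411376721881
124 436.6104439856228
block line: at y 51 centre 428.8; wall there 430.95756219805907
```

```bash
python3 - <<'E'
from h import *
to(.4350,.106,.1,85.7)
E
```

```text
t 5.47 pos [0.4276 0.0206 0.1744] yaw 85.76 tilt [0.0097 0.001 ] F [-0.08 -0.28 -1.81] w 0.0497 | shift [0.0856 0.0004 0.0746] turn 0.0010
```

>>> send_rows --steps '[0.045,0.025,0,0.01,0.001,0.045,0.06,0,0.03,0.001,0.045,0.086,0,0.05,0.001,0.045,0.086,0,0.07,0.001,0.045,0.086,0,0.075,0.001,0.045,0.086,0,0.075,0.001]'

```text
time: 6.22
position: [0.4346, 0.1066, 0.0996]
tool_rot: [0.733, 0.68, 0.004, 0.003]
ft_force: [-1.2, 0.7, -1.5]
grip_width: 0.0497
```

```bash
python3 - <<'E'
from h import *
to(.4350,.106,.0705,85.7)
c=snap('wrist','w5'); snap('scene','s5')
a=c['color'][:,:,::-1]
b=cv2.imread('pics/s5.png')[150:260,260:400]
cv2.imwrite('pics/s5c.png',cv2.resize(b,None,fx=5,fy=5,interpolation=cv2.INTER_CUBIC))
E
```

```text
t 6.22 pos [0.4346 0.1066 0.0996] yaw 85.72 tilt [0.0094 0.001 ] F [-1.18  0.74 -1.46] w 0.0497 | shift [-0.0007  0.0002  0.0291] turn 0.0004
```

View pics/w5.png

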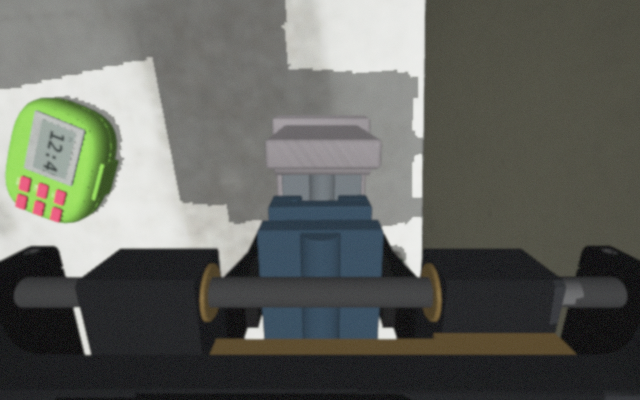

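View pics/s5c.png

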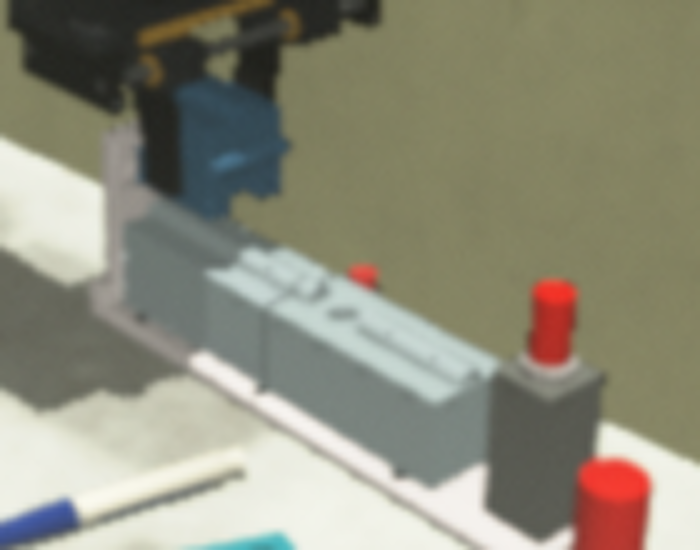

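The held block is lined up over the rib (rib centre col 321, block groove centre col 321), 16 mm short of the post. Lowering.

>>> send_rows --steps '[0.045,0,0.0002,0.01,0,0.045,0,0.0002,0.02,0,0.045,0,0.0002,0.025,0,0.045,0,0.0002,0.028,0,0.045,0,0.0002,0.03,0,0.045,0,0.0002,0.031,0,0.045,0,0.0002,0.031,0]'

```text
time: 7.2
position: [0.4358, 0.1064, 0.0692]
tool_rot: [0.733, 0.68, 0.004, 0.003]
ft_force: [0.9, 1.0, -1.7]
grip_width: 0.0498
```

```bash
python3 - <<'E'
from h import *
to(.4364,.1241,.0686,85.7)
E
```

```text
t 7.20 pos [0.4358 0.1064 0.0692] yaw 85.69 tilt [0.0112 0.001 ] F [ 0.94  0.99 -1.7 ] w 0.0498 | shift [ 0.0177 -0.0007  0.0006] turn -0.0002
```

>>> send_rows --steps '[0.045,0.003,-0.0004,0.001,0,0.045,0.006,-0.0005,0.001,0,0.045,0.009,-0.0005,0.001,0,0.045,0.011,-0.0005,0.001,0,0.045,0.012,-0.0005,0.001,0,0.045,0.0125,-0.0005,0.001,0]'

```text
time: 7.95
position: [0.4365, 0.1188, 0.0686]
tool_rot: [0.733, 0.68, 0.004, 0.004]
ft_force: [0.1, -3.7, 5.7]
grip_width: 0.0501
```

```bash
python3 - <<'E'
from h import *
to(.4364,.1241,.0686,85.7)
c=snap('wrist','w6')
E
```

```text
t 7.95 pos [0.4365 0.1188 0.0686] yaw 85.75 tilt [0.0118 0.0004] F [ 0.09 -3.75  5.65] w 0.0501 | shift [ 0.0053 -0.0005  0.    ] turn 0.0008
```

View pics/w6.png

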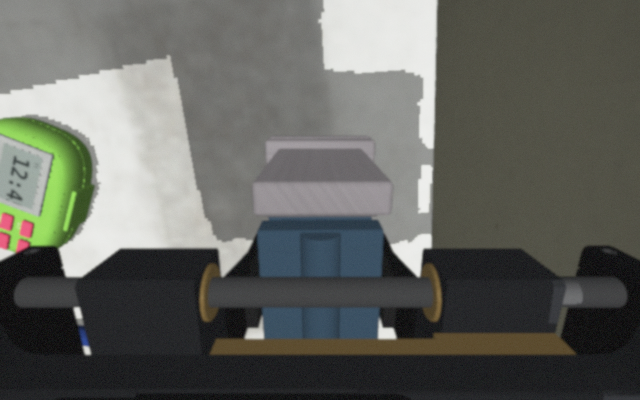

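Seated (Fz +5.7 N); a gap of about 4 mm remains (rows 215–222). Continuing gently.

>>> send_rows --steps '[0.045,0.001,0,0,0,0.045,0.002,0,0,0,0.045,0.0025,0,0,0,0.045,0.003,0,0,0,0.045,0.0035,0,0,0]'

```text
time: 8.62
position: [0.4367, 0.1223, 0.0687]
tool_rot: [0.733, 0.68, 0.004, 0.004]
ft_force: [-0.6, -2.6, 4.6]
grip_width: 0.05
```

>>> send_rows --steps '[0.045,0.0006,0,0,0,0.045,0.0012,0,0,0,0.045,0.0012,0,0,0]'

```text
time: 9.0
position: [0.4368, 0.1235, 0.0687]
tool_rot: [0.733, 0.68, 0.004, 0.004]
ft_force: [-0.9, -2.5, 3.6]
grip_width: 0.0499
```

>>> send_rows --steps '[0.045,0.0006,0,0,0,0.045,0.0012,0,0,0,0.045,0.0012,0,0,0]'

```text
time: 9.38
position: [0.4368, 0.1239, 0.0687]
tool_rot: [0.733, 0.68, 0.004, 0.004]
ft_force: [-0.8, -7.0, 4.1]
grip_width: 0.05
```

```bash
python3 - <<'E'
from h import *
to(.4364,.1241,.0686,85.7)
c=snap('wrist','w7'); cv2.imwrite('pics/w7c.png',cv2.resize(c['color'][150:280,240:410,::-1],None,fx=4.5,fy=4.5,interpolation=cv2.INTER_CUBIC))
E
```

```text
t 9.38 pos [0.4368 0.1239 0.0687] yaw 85.75 tilt [ 0.0114 -0.0007] F [-0.8  -7.03  4.07] w 0.0500 | shift [ 0.0002 -0.0004  0.0001] turn 0.0010
```

View pics/w7c.png

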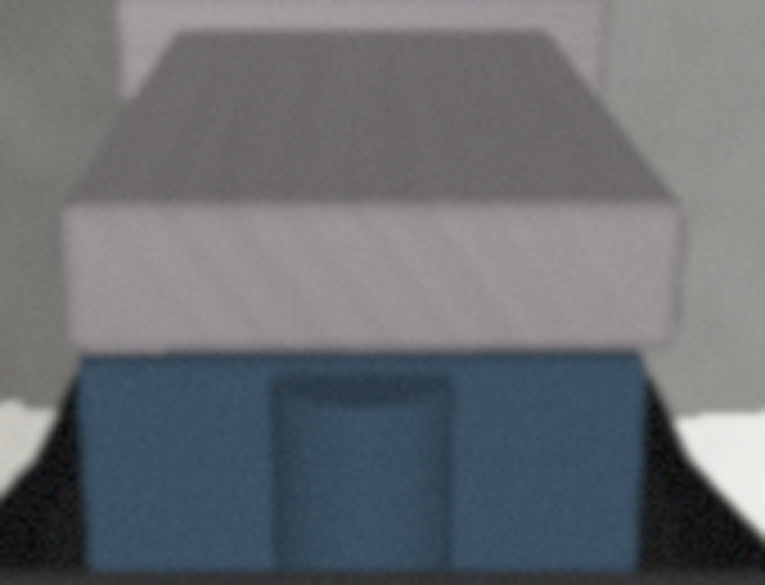

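>>> send_rows --steps '[0.045,0.0008,0,0,0,0.045,0.0016,0,0,0,0.045,0.0022,0,0,0,0.045,0.0022,0,0,0]'

```text
time: 9.93
position: [0.4367, 0.1241, 0.0686]
tool_rot: [0.733, 0.68, 0.003, 0.005]
ft_force: [-0.7, -14.5, 4.8]
grip_width: 0.0496
```

Home: 14.5 N contact with 0.2 mm of travel. Releasing and lifting.

>>> send_rows --steps '[0.049,0,0,0,0,0.06,0,0,0,0,0.08,0,0,0,0,0.08,0,0,0,0,0.08,0,0,-0.02,0,0.08,0,0,-0.06,0,0.08,-0.03,0,-0.11,0,0.08,-0.08,0,-0.13,0]'

```text
time: 10.92
position: [0.431, 0.0448, 0.2013]
tool_rot: [0.731, 0.682, 0.005, 0.007]
ft_force: [1.0, -0.5, -0.2]
grip_width: 0.0799
```

```bash
python3 - <<'E'
from h import *
to(.43,-.25,.2,100)
c=snap('wrist','w8')
E
```

```text
t 10.93 pos [0.431  0.0448 0.2013] yaw 85.97 tilt [ 0.0159 -0.0037] F [ 1.01 -0.49 -0.25] w 0.0799 | shift [-0.2941  0.0197  0.0024] turn -0.2449
```

View pics/w8.png

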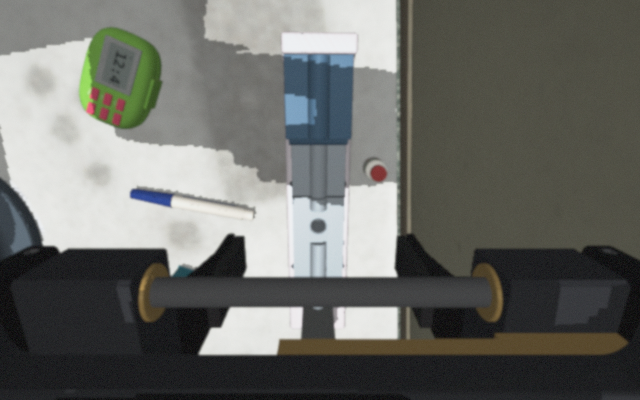

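Half block is home against the post and the vial stands (376,172). Next I'll look at whether the tilt settles.

```bash
python3 - <<'E'
from h import *
for i in range(4):
    cams.camera('top'); to(.43,-.25,.2,100)
E
```

```text
t 11.03 pos [0.4313 0.0416 0.2012] yaw 85.52 tilt [ 0.0166 -0.0054] F [ 0.41 -0.17  0.48] w 0.0800 | shift [-0.2908  0.0214  0.0027] turn -0.2527
t 11.07 pos [0.4302 0.0433 0.2   ] yaw 85.53 tilt [ 0.0136 -0.0036] F [-0.66  0.17 -0.02] w 0.0799 | shift [-0.2924  0.0226  0.001 ] turn -0.2525
t 11.12 pos [0.4294 0.0444 0.1991] yaw 85.62 tilt [ 0.011  -0.0029] F [0.04 0.22 0.61] w 0.0798 | shift [-2.935e-01  2.310e-02 -1.000e-04] turn -0.2509
t 11.18 pos [0.4289 0.0451 0.1985] yaw 85.71 tilt [ 0.0094 -0.0026] F [-0.5  -0.78 -0.38] w 0.0799 | shift [-0.2942  0.0232 -0.0007] turn -0.2494
```

```bash
python3 - <<'E'
from h import *
to(.43,-.375,.24,114.5)
c=dict(np.load('top0.npz')); P=cloud(c)
for n,s in {'glass':np.s_[170:195,455:483],'box':np.s_[188:220,478:530]}.items():
    q=P[s].reshape(-1,3); q=q[q[:,2]>0.03]; print(n,np.percentile(q,[1,50,99],axis=0).round(3).tolist())
E
```

```text
t 11.18 pos [0.4289 0.0451 0.1985] yaw 85.71 tilt [ 0.0094 -0.0026] F [-0.5  -0.78 -0.38] w 0.0799 | shift [-0.4189  0.0329 -0.0404] turn -0.5025
glass [[0.432, -0.497, 0.03], [0.461, -0.447, 0.061], [0.503, -0.438, 0.096]]
box [[0.368, -0.608, 0.033], [0.409, -0.537, 0.074], [0.449, -0.468, 0.095]]
```

>>> send_rows --steps '[0.085,-0.04,0.003,-0.02,-0.05,0.085,-0.095,0.007,-0.04,-0.12,0.085,-0.155,0.012,-0.04,-0.2,0.085,-0.215,0.017,-0.04,-0.28,0.085,-0.275,0.022,-0.04,-0.36,0.085,-0.335,0.027,-0.04,-0.43,0.085,-0.385,0.031,-0.04,-0.48,0.085,-0.419,0.033,-0.04,-0.5]'

```text
time: 12.18
position: [0.4307, -0.3758, 0.2378]
tool_rot: [0.541, 0.841, 0.002, 0.004]
ft_force: [-0.3, 0.6, 0.0]
grip_width: 0.085
```

```bash
python3 - <<'E'
from h import *
for i in range(6): cams.camera('top')
to(.43,-.375,.24,114.5)
c=snap('wrist','w9')
E
```

```text
t 12.47 pos [ 0.4303 -0.3726  0.2386] yaw 114.46 tilt [0.0078 0.0004] F [-0.07  0.22 -0.89] w 0.0852 | shift [-0.0021 -0.0012 -0.0014] turn -0.0007
```

View pics/w9.png

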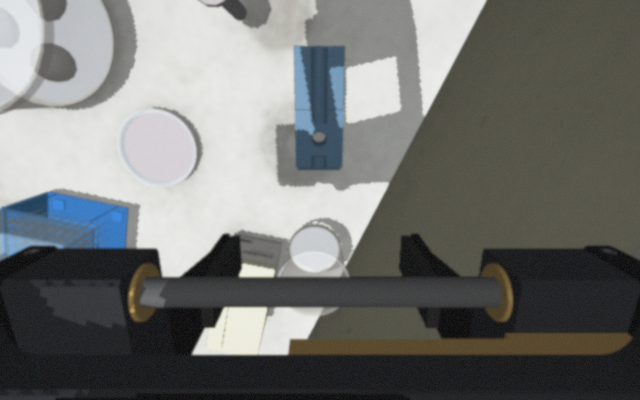

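```bash
python3 - <<'E'
from h import *
c=dict(np.load('w9.npz')); hsv=cv2.cvtColor(c['color'],cv2.COLOR_RGB2HSV)
m=np.zeros(hsv.shape[:2],bool); m[40:175,285:350]=1
m&=(hsv[...,1]>90)&(hsv[...,0]>95)&(hsv[...,0]<125)
for o in face(c,m,.05,.012): print(o)
def C(v,a,b,z):
    A=plane(c,a,v,z)[:2]*1000;B=plane(c,b,v,z)[:2]*1000; print(v,'w',np.linalg.norm(A-B).round(1),'mid',((A+B)/2).round(2)); return (A+B)/2
edges(c,(55,80,120,150,164),285,355,6)
print(plane(c,319,137,.05))
A=C(55,294.5,345,.05);B=C(164,295.5,342.5,.05); print(np.degrees(np.arctan2(*(A-B)[::-1])))
E
```

```text
(1, [297, 48, 46, 120, 3851], array([ 402.3, -311.3]), array([ 45.8, 117.2]), 23.85, 'zmed', np.float64(0.0493))
55 [(292, -19), (293, -22), (300, -19), (301, -20), (343, 15), (344, 17)]
80 [(293, -24), (305, -22), (329, 18), (330, 20), (345, 30), (346, 26)]
120 [(310, -21), (311, -23), (336, 20), (344, 19), (345, 25), (346, 19)]
150 [(294, -15), (295, -16), (296, -10), (341, 14), (342, 17), (343, 11)]
164 [(294, -11), (295, -14), (296, -10), (340, 13), (341, 17), (342, 16)]
[ 0.41343243 -0.33569622  0.05      ]
55 w 49.1 mid [ 381.53 -263.49]
164 w 50.1 mid [ 425.2  -361.64]
113.98888986609751
```

```bash
python3 - <<'E'
from h import *
to(.4019,-.311,.02,114.1)
E
```

```text
t 12.53 pos [ 0.4303 -0.3728  0.2389] yaw 114.47 tilt [ 0.0082 -0.0004] F [-0.16 -0.57  0.13] w 0.0850 | shift [ 0.0688 -0.0019  0.2187] turn 0.0065
```

>>> send_rows --steps '[0.087,0.03,-0.002,0.02,0.006,0.087,0.069,-0.002,0.06,0.006,0.087,0.069,-0.002,0.11,0.006,0.087,0.069,-0.002,0.155,0.006,0.087,0.069,-0.002,0.19,0.006,0.087,0.069,-0.002,0.21,0.006,0.087,0.069,-0.002,0.219,0.006,0.087,0.069,-0.002,0.219,0.006]'

```text
time: 13.52
position: [0.4019, -0.3102, 0.0197]
tool_rot: [0.543, 0.84, 0.002, 0.003]
ft_force: [-0.3, -0.3, 0.2]
grip_width: 0.0865
```

```bash
python3 - <<'E'
from h import *
for i in range(4): cams.camera('top')
c=snap('wrist','w10')
to(.4019,-.311,.0085,114.1)
E
```

```text
t 13.78 pos [ 0.4022 -0.3113  0.0206] yaw 114.14 tilt [ 0.0095 -0.0019] F [-1.11  0.16  1.05] w 0.0870 | shift [ 0.0005 -0.0002  0.0121] turn 0.0006
```

View pics/w10.png

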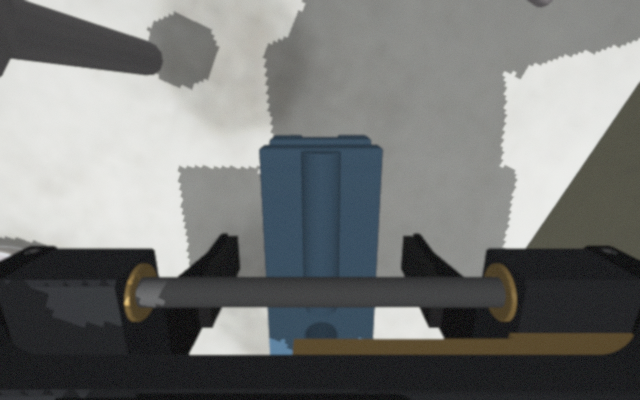

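Fingers are centred over the full block (cols 260–382), hole at the near end (320,330). Descending and closing.

>>> send_rows --steps '[0.087,0.0005,0,0.006,0,0.087,0.0005,0,0.012,0,0.07,0.0005,0,0.012,0,0.045,0.0005,0,0.012,0,0.045,0.0005,0,0.012,0,0.045,0.0005,0,0.012,0,0.045,0.0005,0,0.012,0,0.045,0.0005,0,0.012,0]' --force 40

```text
time: 14.78
position: [0.4021, -0.311, 0.0087]
tool_rot: [0.544, 0.839, 0.002, 0.005]
ft_force: [-0.7, 0.7, 0.7]
grip_width: 0.0499
```

```bash
python3 - <<'E'
from h import *
cams.camera('top')
cams.camera('top')
to(.429,-.06,.19,85.7)
E
```

```text
t 14.88 pos [ 0.4021 -0.311   0.0087] yaw 114.14 tilt [ 0.0096 -0.0021] F [0.77 0.98 1.57] w 0.0498 | shift [ 0.217   0.1286 -0.1815] turn 0.4964
```

>>> send_rows --steps '[0.045,0,0,-0.01,0,0.045,0,0,-0.04,0,0.045,0,0,-0.08,0,0.045,0,0,-0.13,0,0.045,0,0,-0.165,0,0.045,0,0,-0.181,0,0.045,0,0,-0.181,0,0.045,0,0,-0.181,0]'

```text
time: 15.88
position: [0.3997, -0.3097, 0.189]
tool_rot: [0.544, 0.839, 0.002, 0.004]
ft_force: [0.1, 0.3, -3.0]
grip_width: 0.0496
```

```bash
python3 - <<'E'
from h import *
for i in range(4): cams.camera('top')
to(.4226,-.06,.19,85.7)
E
```

```text
t 16.07 pos [ 0.3999 -0.31    0.1887] yaw 114.13 tilt [ 0.0081 -0.0002] F [ 0.14 -0.32 -3.09] w 0.0497 | shift [ 0.2189  0.1229 -0.0012] turn 0.4963
```

>>> send_rows --steps '[0.045,0.025,0.014,-0.001,0.06,0.045,0.065,0.036,-0.001,0.15,0.045,0.11,0.062,-0.001,0.25,0.045,0.155,0.087,-0.001,0.35,0.045,0.19,0.107,-0.001,0.43,0.045,0.212,0.119,-0.001,0.48,0.045,0.219,0.123,-0.001,0.496,0.045,0.219,0.123,-0.001,0.496]'

```text
time: 17.08
position: [0.4228, -0.06, 0.1896]
tool_rot: [0.733, 0.681, 0.003, 0.003]
ft_force: [0.5, -0.4, -3.5]
grip_width: 0.0494
```

```bash
python3 - <<'E'
from h import *
for i in range(5): cams.camera('top')
c=snap('wrist','w11')
to(.4226,-.06,.19,85.7)
E
```

```text
t 17.38 pos [ 0.4228 -0.0607  0.1898] yaw 85.65 tilt [ 0.0082 -0.0004] F [ 0.32  0.23 -2.83] w 0.0494 | shift [ 0.0007 -0.0002 -0.0002] turn -0.0010
```

View pics/w11.png

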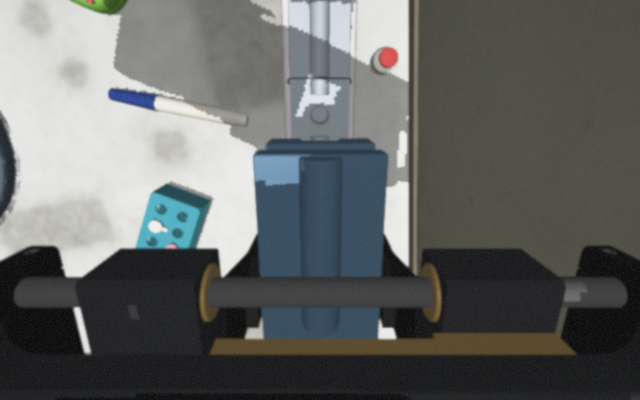

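```bash
python3 - <<'E'
from h import *
to(.4287,.0184,.135,85.7)
E
```

```text
t 17.38 pos [ 0.4228 -0.0607  0.1898] yaw 85.65 tilt [ 0.0082 -0.0004] F [ 0.32  0.23 -2.83] w 0.0494 | shift [ 0.0794 -0.0005  0.0548] turn -0.0010
```

>>> send_rows --steps '[0.045,0.02,0,0,0,0.045,0.05,0,0,-0.001,0.045,0.07,-0.0005,0.015,-0.001,0.045,0.079,-0.0005,0.035,-0.001,0.045,0.079,-0.0005,0.05,-0.001,0.045,0.079,-0.0005,0.055,-0.001,0.045,0.079,-0.0005,0.055,-0.001]'

```text
time: 18.25
position: [0.4288, 0.0177, 0.1347]
tool_rot: [0.733, 0.68, 0.003, 0.003]
ft_force: [0.1, -1.1, -2.7]
grip_width: 0.0497
```

```bash
python3 - <<'E'
from h import *
for i in range(3): cams.camera('top')
c=snap('wrist','w12')
to(.4287,.0184,.0705,85.7)
s=snap('scene','s12')
cv2.imwrite('pics/s12c.png',cv2.resize(s['color'][140:260,260:400,::-1],None,fx=5,fy=5,interpolation=cv2.INTER_CUBIC))
E
```

```text
t 18.45 pos [0.4292 0.0178 0.1353] yaw 85.69 tilt [ 0.0095 -0.0007] F [ 0.91  0.43 -3.67] w 0.0498 | shift [ 0.0006 -0.0011  0.0648] turn -0.0003
```

View pics/w12.png

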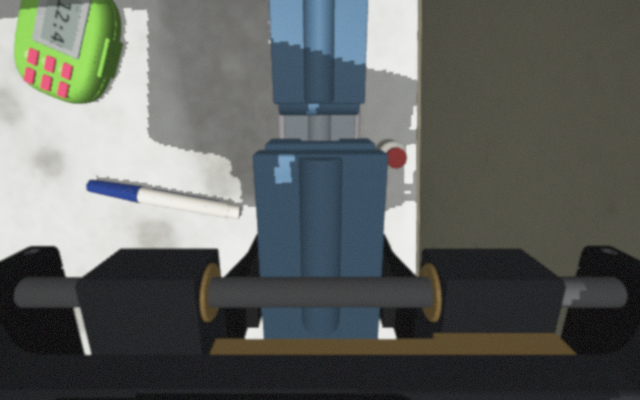

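View pics/s12c.png

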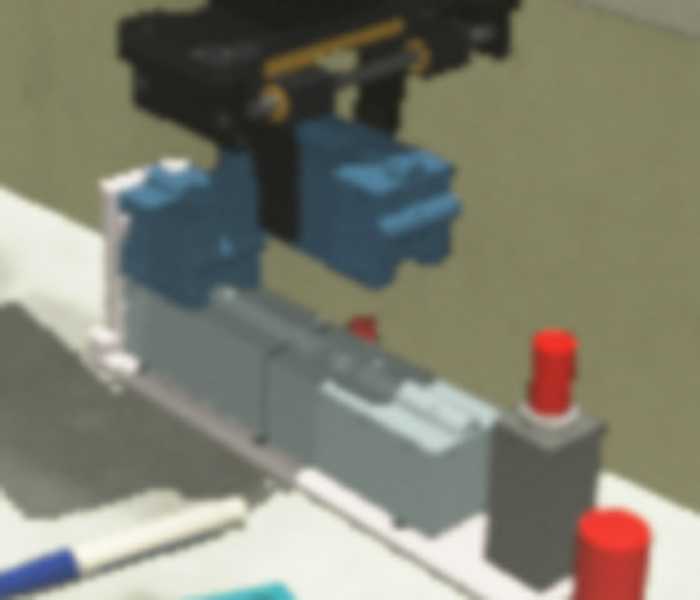

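```bash
python3 - <<'E'
from h import *
c=dict(np.load('w12.npz')); P=cloud(c); print([(v,*P[v,345].round(3)) for v in range(96,160,3)])
E
```

```text
[(96, np.float64(0.448), np.float64(0.097), np.float64(0.108)), (99, np.float64(0.448), np.float64(0.095), np.float64(0.109)), (102, np.float64(0.448), np.float64(0.094), np.float64(0.11)), (105, np.float64(0.449), np.float64(0.092), np.float64(0.095)), (108, np.float64(0.449), np.float64(0.09), np.float64(0.095)), (111, np.float64(0.449), np.float64(0.089), np.float64(0.092)), (114, np.float64(0.449), np.float64(0.087), np.float64(0.089)), (117, np.float64(0.452), np.float64(0.083), np.float64(0.058)), (120, np.float64(0.452), np.float64(0.081), np.float64(0.059)), (123, np.float64(0.451), np.float64(0.079), np.float64(0.058)), (126, np.float64(0.451), np.float64(0.077), np.float64(0.059)), (129, np.float64(0.451), np.float64(0.075), np.float64(0.059)), (132, np.float64(0.451), np.float64(0.073), np.float64(0.059)), (135, np.float64(0.451), np.float64(0.071), np.float64(0.058)), (138, np.float64(0.446), np.float64(0.077), np.float64(0.128)), (141, np.float64(0.445), np.float64(0.077), np.float64(0.14)), (144, np.float64(0.444), np.float64(0.076), np.float64(0.147)), (147, np.float64(0.444), np.float64(0.075), np.float64(0.146)), (150, np.float64(0.442), np.float64(0.077), np.float64(0.167)), (153, np.float64(0.442), np.float64(0.077), np.float64(0.174)), (156, np.float64(0.442), np.float64(0.076), np.float64(0.176)), (159, np.float64(0.442), np.float64(0.075), np.float64(0.176))]
```

```bash
python3 - <<'E'
from h import *
c=dict(np.load('w12.npz')); g=cv2.cvtColor(c['color'],cv2.COLOR_RGB2GRAY).astype(int)
for v in (122,130): print(v,g[v:v+3,274:290].mean(0).round().astype(int).tolist(),'|',g[v:v+3,304:336].mean(0).round().astype(int).tolist(),'|',g[v:v+3,346:364].mean(0).round().astype(int).tolist())
for v in (60,90,180,220): 
  d=np.diff(cv2.GaussianBlur(c['color'],(3,3),0).astype(int).sum(2)[v]); print(v,[(i,int(d[i])) for i in range(245,400) if abs(d[i])>45])
E
```

```text
122 [119, 119, 118, 118, 124, 137, 146, 152, 149, 139, 126, 124, 126, 126, 127, 126] | [125, 127, 123, 114, 104, 101, 104, 109, 110, 115, 119, 121, 124, 125, 125, 125, 122, 121, 120, 118, 117, 114, 110, 106, 100, 99, 106, 116, 123, 126, 126, 124] | [125, 125, 126, 125, 125, 125, 125, 122, 121, 132, 142, 142, 134, 128, 128, 134, 137, 140]
130 [117, 118, 118, 118, 124, 134, 144, 151, 150, 139, 125, 121, 124, 126, 125, 127] | [126, 125, 123, 115, 103, 99, 103, 109, 111, 116, 119, 121, 123, 124, 123, 125, 122, 122, 120, 118, 115, 114, 110, 107, 101, 98, 104, 116, 123, 126, 125, 125] | [125, 127, 127, 125, 126, 126, 125, 123, 125, 135, 143, 140, 133, 128, 132, 136, 140, 140]
60 [(341, 48), (364, 46), (365, 83), (366, 71)]
90 [(364, 52), (365, 46)]
180 [(274, 65), (275, 57), (290, -53), (291, -62), (386, 58)]
220 [(255, -100), (256, -144), (257, -112), (382, 91), (383, 138), (384, 116), (385, 56)]
```

```bash
python3 - <<'E'
from h import *
c=dict(np.load('w12.npz'))
def C(v,a,b,z):
    A=plane(c,a,v,z)[:2]*1000;B=plane(c,b,v,z)[:2]*1000; print(v,'w',np.linalg.norm(A-B).round(1),'mid',((A+B)/2).round(2)); return (A+B)/2
r=C(123,308.3,330.6,.062);C(124,283.8,355.2,.06);b=C(220,256.8,384.3,.177); b2=C(180,255.2,386.8,.177)
print('wall x at block y',r[0]-.0752*(r[1]-b[1]),b[0])
E
```

```text
123 w 15.4 mid [433.62  80.64]
124 w 49.7 mid [433.63  79.82]
220 w 48.8 mid [431.    52.37]
180 w 48.6 mid [432.35  68.03]
wall x at block y 431.49160700058235 430.9998973482957
```

Clearance to the tongue is 9 mm and lateral alignment is within 0.5 mm. Lowering.

>>> send_rows --steps '[0.045,0,0,0.012,0,0.045,0,-0.0002,0.03,0,0.045,0,-0.0004,0.045,0,0.045,0,-0.0005,0.055,0,0.045,0,-0.0005,0.061,0,0.045,0,-0.0005,0.0645,0,0.045,0,-0.0005,0.066,0,0.045,0,-0.0005,0.0665,0]'

```text
time: 19.5
position: [0.4294, 0.0178, 0.069]
tool_rot: [0.733, 0.68, 0.003, 0.004]
ft_force: [-0.1, 0.5, -0.8]
grip_width: 0.0499
```

```bash
python3 - <<'E'
from h import *
cams.camera('top')
to(.4301,.0344,.0685,85.7)
E
```

```text
t 19.55 pos [0.4294 0.0178 0.069 ] yaw 85.69 tilt [ 0.0101 -0.0008] F [-0.07  0.19 -2.13] w 0.0495 | shift [ 0.0166 -0.0006  0.0005] turn -0.0002
```

>>> send_rows --steps '[0.045,0.002,0,0.0008,0,0.045,0.005,0,0.001,0,0.045,0.008,0,0.001,0,0.045,0.0105,0,0.001,0,0.045,0.012,0,0.001,0,0.045,0.0125,0,0.001,0,0.045,0.0125,0,0.001,0]'

```text
time: 20.42
position: [0.4314, 0.0297, 0.0688]
tool_rot: [0.733, 0.681, 0.004, 0.005]
ft_force: [0.3, -4.3, 5.7]
grip_width: 0.05
```

```bash
python3 - <<'E'
from h import *
to(.4301,.0344,.0685,85.7)
c=snap('wrist','w13')
cv2.imwrite('pics/w13c.png',cv2.resize(c['color'][60:280,240:410,::-1],None,fx=3.5,fy=2.7,interpolation=cv2.INTER_CUBIC))
E
```

```text
t 20.43 pos [0.4314 0.0297 0.0688] yaw 85.77 tilt [ 0.0125 -0.0022] F [ 0.31 -4.34  5.74] w 0.0500 | shift [ 0.0046 -0.0016  0.0003] turn 0.0012
```

View pics/w13c.png

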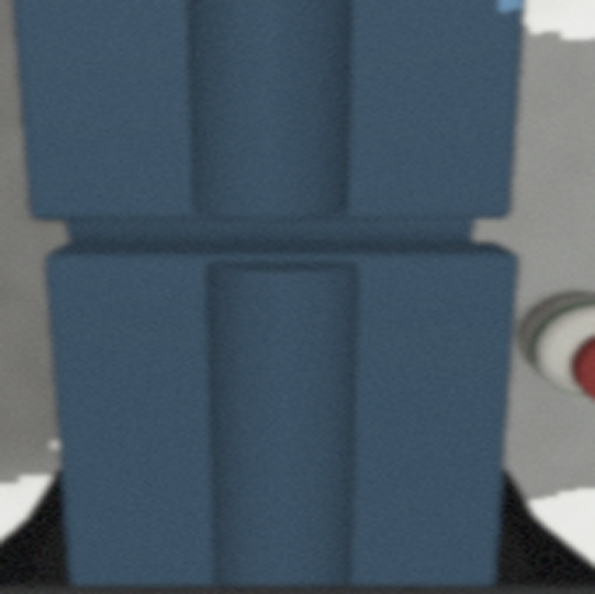

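The full block sits about 2 mm toward +x relative to the half block (crop mids 282 vs 271). I'll correct this while sliding.

>>> send_rows --steps '[0.045,0.0005,-0.001,0,-0.001,0.045,0.001,-0.002,0,-0.001,0.045,0.0015,-0.002,0,-0.001,0.045,0.002,-0.002,0,-0.001,0.045,0.002,-0.002,0,-0.001]'

```text
time: 21.1
position: [0.4298, 0.0318, 0.0689]
tool_rot: [0.732, 0.681, 0.004, 0.005]
ft_force: [1.3, -1.8, 3.2]
grip_width: 0.0496
```

```bash
python3 - <<'E'
from h import *
to(.4301,.0344,.0685,85.7)
c=snap('wrist','w14')
cv2.imwrite('pics/w14c.png',cv2.resize(c['color'][60:280,240:410,::-1],None,fx=3.5,fy=2.7,interpolation=cv2.INTER_CUBIC))
E
```

```text
t 21.10 pos [0.4298 0.0318 0.0689] yaw 85.84 tilt [ 0.0131 -0.0024] F [ 1.29 -1.77  3.21] w 0.0496 | shift [0.0026 0.0001 0.0004] turn 0.0024
```

View pics/w14c.png

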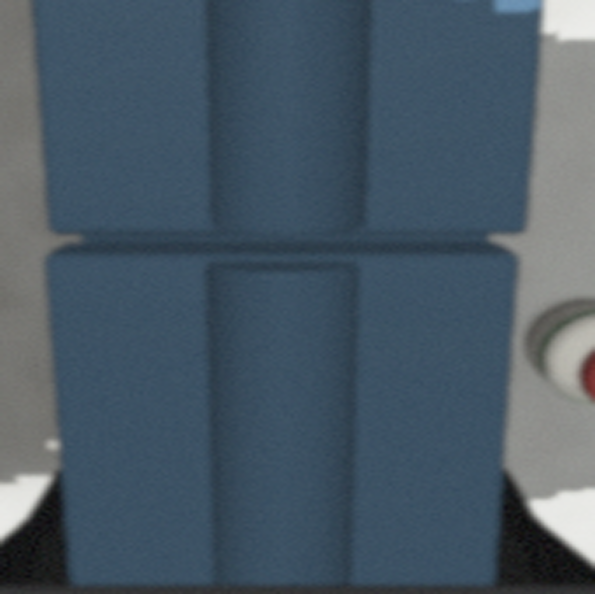

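Aligned now; about 2.5 mm to go.

>>> send_rows --steps '[0.045,0.0006,0,0,0.001,0.045,0.0012,0,0,0.002,0.045,0.0018,0,0,0.002,0.045,0.002,0,0,0.002]'

```text
time: 21.65
position: [0.4296, 0.0338, 0.0688]
tool_rot: [0.733, 0.68, 0.004, 0.005]
ft_force: [-0.6, -2.3, 2.8]
grip_width: 0.0497
```

>>> send_rows --steps '[0.045,0.0006,0,0,0,0.045,0.0012,0,0,0,0.045,0.0012,0,0,0]'

```text
time: 22.02
position: [0.4296, 0.0344, 0.0688]
tool_rot: [0.733, 0.68, 0.003, 0.005]
ft_force: [-0.5, -7.7, 1.6]
grip_width: 0.0501
```

>>> send_rows --steps '[0.045,0.0008,0,0,0,0.045,0.0016,0,0,0,0.045,0.0022,0,0,0,0.045,0.0022,0,0,0]'

```text
time: 22.52
position: [0.4297, 0.0344, 0.0689]
tool_rot: [0.733, 0.681, 0.002, 0.006]
ft_force: [-3.0, -17.0, 3.0]
grip_width: 0.05
```

```bash
python3 - <<'E'
from h import *
to(.4301,.0344,.0685,85.7)
c=snap('wrist','w15')
cv2.imwrite('pics/w15c.png',cv2.resize(c['color'][60:280,240:410,::-1],None,fx=3.5,fy=2.7,interpolation=cv2.INTER_CUBIC))
E
```

```text
t 22.52 pos [0.4297 0.0344 0.0689] yaw 85.79 tilt [ 0.0115 -0.0059] F [ -3.04 -16.96   2.97] w 0.0500 | shift [0.     0.0004 0.0004] turn 0.0016
```

View pics/w15c.png

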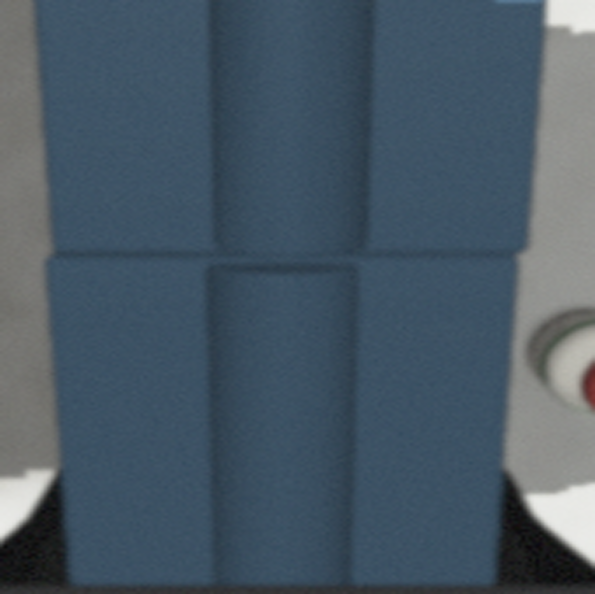

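Gap closed (crop row 255) at 17 N with TCP y stopped at 0.0344, as predicted. Releasing and lifting.

>>> send_rows --steps '[0.049,-0.0003,0,0,0,0.06,-0.0003,0,0,0,0.075,-0.0003,0,0,0,0.075,-0.0003,0,0,0,0.075,-0.0003,0,-0.015,0,0.075,-0.0003,0,-0.05,0,0.075,-0.0003,0,-0.09,0,0.075,-0.0003,0,-0.12,0]'

```text
time: 23.58
position: [0.4282, 0.0351, 0.1902]
tool_rot: [0.733, 0.681, 0.003, 0.006]
ft_force: [0.9, -0.3, 0.7]
grip_width: 0.0751
```

```bash
python3 - <<'E'
from h import *
for i in range(6): cams.camera('top')
to(.411,-.215,.25,85.7)
E
```

```text
t 23.88 pos [0.4272 0.0351 0.1878] yaw 85.80 tilt [ 0.009  -0.0054] F [-0.48 -0.16 -0.35] w 0.0748 | shift [-0.2509  0.0027 -0.061 ] turn 0.0017
```

>>> send_rows --steps '[0.075,-0.03,0,-0.02,0.001,0.075,-0.075,0.001,-0.04,0.001,0.075,-0.125,0.002,-0.06,0.001,0.075,-0.175,0.003,-0.061,0.001,0.075,-0.215,0.003,-0.061,0.001,0.075,-0.24,0.003,-0.061,0.001,0.075,-0.251,0.003,-0.061,0.001,0.075,-0.251,0.003,-0.061,0.001]'

```text
time: 24.88
position: [0.4109, -0.2149, 0.249]
tool_rot: [0.733, 0.68, 0.001, 0.004]
ft_force: [0.3, 0.2, -0.4]
grip_width: 0.0753
```

```bash
python3 - <<'E'
from h import *
for i in range(4): cams.camera('top')
c=snap('wrist','w16')
to(.4173,-.130,.18,85.7)
E
```

```text
t 25.12 pos [ 0.4113 -0.214   0.25  ] yaw 85.82 tilt [ 0.0087 -0.0049] F [-1.08  0.39  1.02] w 0.0748 | shift [ 0.0845 -0.0007  0.0696] turn 0.0020
```

View pics/w16.png

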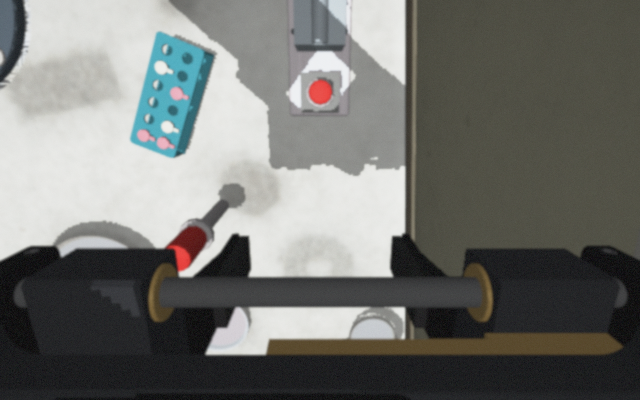

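The small pin's knob in its post shows at (320,92); the larger decoy is at (190,245).

```bash
python3 - <<'E'
from h import *
c=dict(np.load('w16.npz')); hsv=cv2.cvtColor(c['color'],cv2.COLOR_RGB2HSV); P=cloud(c)
m=((hsv[...,0]<10)|(hsv[...,0]>170))&(hsv[...,1]>140); k=np.zeros_like(m);k[60:130,290:360]=1;m&=k
ys,xs=np.nonzero(m); print(len(xs),xs.min(),xs.max(),ys.min(),ys.max(),xs.mean(),ys.mean(), np.percentile(P[m][:,2],[5,50,95]))
(cx,cy),r=cv2.minEnclosingCircle(np.c_[xs,ys].astype(np.float32)); print(cx,cy,r)
for z in (.136,): print(plane(c,cx,cy,z),plane(c,xs.mean(),ys.mean(),z), plane(c,cx+r,cy,z)-plane(c,cx-r,cy,z))
o=face(c,k&~m,.088,.005); print(o)
E
```

```text
405 309 331 80 103 320.10123456790126 91.43456790123457 [0.12734152 0.12862387 0.12995189]
320.5 91.5 11.597513198852539
[ 0.41800267 -0.13000931  0.136     ] [ 0.41769319 -0.12993735  0.136     ] [ 0.01821135 -0.00133965  0.        ]
[(1, [301, 72, 39, 41, 1072], array([ 418., -130.]), array([35.3, 35.7]), 85.76, 'zmed', np.float64(0.0869))]
```

```bash
python3 - <<'E'
from h import *
to(.4179,-.130,.125,85.7)
E
```

```text
t 25.12 pos [ 0.4113 -0.214   0.25  ] yaw 85.82 tilt [ 0.0087 -0.0049] F [-1.08  0.39  1.02] w 0.0748 | shift [ 0.0848 -0.0006  0.1246] turn 0.0020
```

>>> send_rows --steps '[0.06,0.03,0,0,0.001,0.06,0.07,0,0.01,0.002,0.06,0.085,-0.0006,0.04,0.002,0.06,0.085,-0.0006,0.075,0.002,0.06,0.085,-0.0006,0.1,0.002,0.06,0.085,-0.0006,0.11,0.002,0.06,0.085,-0.0006,0.11,0.002,0.06,0.085,-0.0006,0.11,0.002]'

```text
time: 26.12
position: [0.4185, -0.13, 0.1404]
tool_rot: [0.733, 0.68, 0.002, 0.006]
ft_force: [0.5, 0.1, -0.3]
grip_width: 0.0596
```

```bash
python3 - <<'E'
from h import *
for i in range(3): cams.camera('top')
c=snap('wrist','w17')
to(.4179,-.130,.0975,85.7)
s=snap('scene','s17')
cv2.imwrite('pics/s17c.png',cv2.resize(s['color'][130:270,300:440,::-1],None,fx=4,fy=4,interpolation=cv2.INTER_CUBIC))
E
```

```text
t 26.32 pos [ 0.4182 -0.13    0.1403] yaw 85.70 tilt [ 0.01   -0.0057] F [-0.12  0.37  0.54] w 0.0599 | shift [ 0.0002 -0.0007  0.0428] turn -0.0000
```

View pics/w17.png

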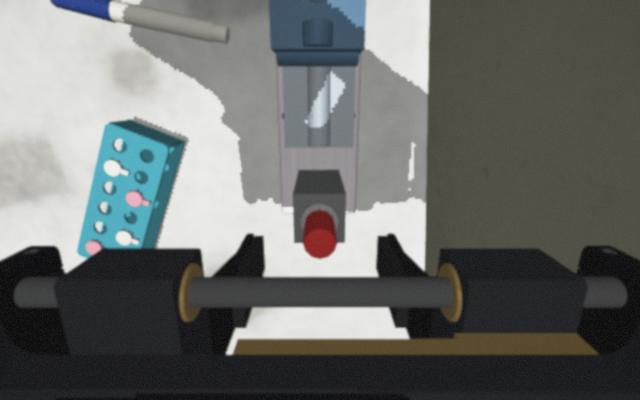

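View pics/s17c.png

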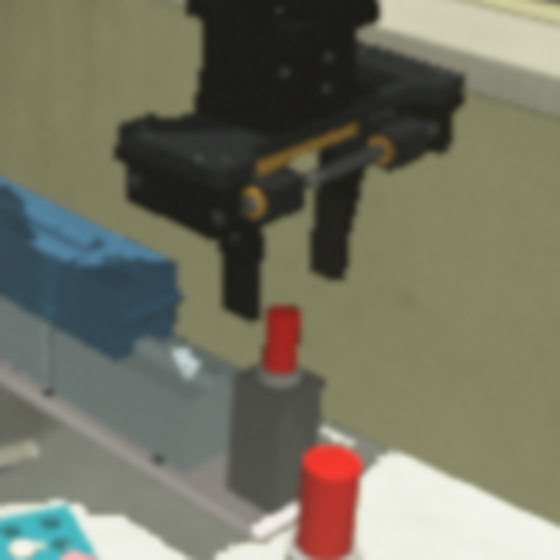

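>>> send_rows --steps '[0.06,0,-0.0003,0.015,0,0.06,0,-0.0005,0.03,0,0.06,0,-0.0007,0.04,0,0.06,0,-0.0007,0.043,0,0.06,0,-0.0007,0.043,0,0.015,0,-0.0007,0.043,0,0.015,0,-0.0007,0.043,0,0.015,0,-0.0007,0.043,0]' --force 40

```text
time: 27.38
position: [0.418, -0.1302, 0.0974]
tool_rot: [0.733, 0.68, 0.002, 0.006]
ft_force: [-0.0, 0.4, 0.1]
grip_width: 0.0382
```

>>> send_rows --steps '[0.015,0,0,0,0,0.015,0,0,0,0,0.015,0,0,0,0]'

```text
time: 27.75
position: [0.4181, -0.1303, 0.0975]
tool_rot: [0.733, 0.68, 0.002, 0.006]
ft_force: [0.5, -0.4, 0.3]
grip_width: 0.0191
```

```bash
python3 - <<'E'
from h import *
to(.4179,-.130,.23,85.7)
c=snap('wrist','w18')
E
```

```text
t 27.75 pos [ 0.4181 -0.1303  0.0975] yaw 85.70 tilt [ 0.0105 -0.0059] F [ 0.49 -0.35  0.33] w 0.0191 | shift [-0.0004  0.0013 -0.1325] turn -0.0001
```

View pics/w18.png

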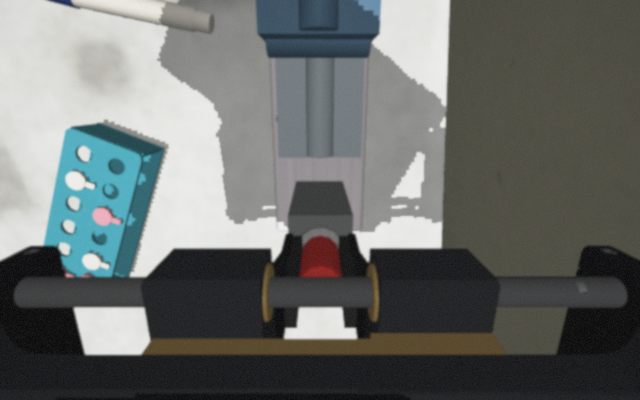

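>>> send_rows --steps '[0.015,0,0.0001,-0.01,0,0.015,-0.0001,0.0003,-0.03,0,0.015,-0.0002,0.0006,-0.055,0,0.015,-0.0003,0.0008,-0.08,0,0.015,-0.0004,0.001,-0.105,0,0.015,-0.0004,0.0012,-0.125,0,0.015,-0.0004,0.0013,-0.132,0,0.015,-0.0004,0.0013,-0.132,0]'

```text
time: 28.8
position: [0.4178, -0.1299, 0.2297]
tool_rot: [0.733, 0.68, 0.002, 0.006]
ft_force: [0.2, 0.0, -1.2]
grip_width: 0.0193
```

```bash
python3 - <<'E'
from h import *
for i in range(4): cams.camera('top')
c=snap('wrist','w19')
to(.4215,-.075,.24,85.7)
s=snap('scene','s19')
cv2.imwrite('pics/s19c.png',cv2.resize(s['color'][90:250,280:420,::-1],None,fx=4,fy=3.7,interpolation=cv2.INTER_CUBIC))
E
```

```text
t 29.05 pos [ 0.4175 -0.1297  0.2287] yaw 85.69 tilt [ 0.0088 -0.0049] F [ 1.07  0.33 -0.2 ] w 0.0187 | shift [ 0.0548  0.     -0.0115] turn -0.0002
```

View pics/w19.png

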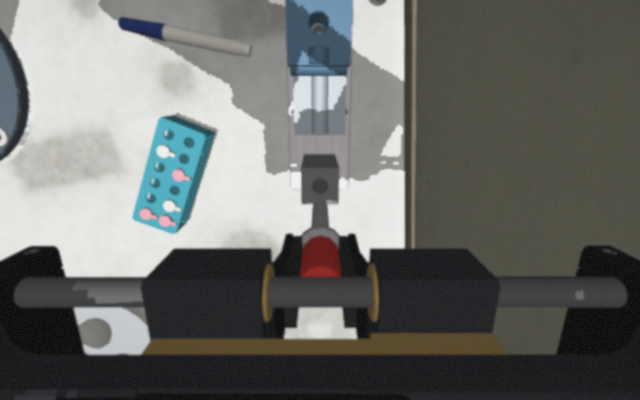

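View pics/s19c.png

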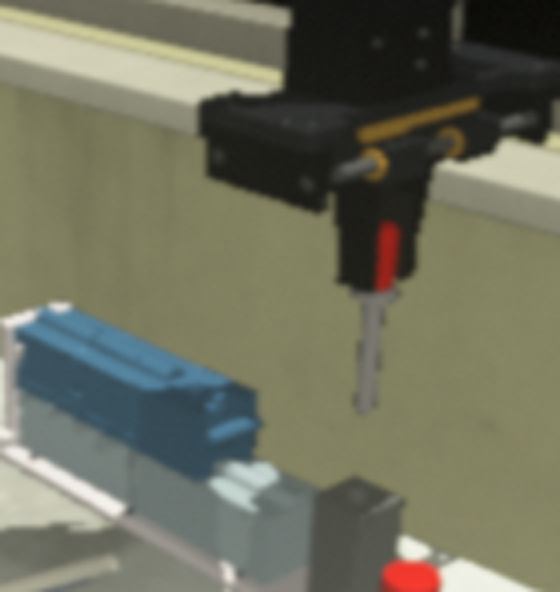

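>>> send_rows --steps '[0.015,0.02,0,-0.005,0,0.015,0.04,0,-0.01,0,0.015,0.052,0,-0.011,0,0.015,0.055,0,-0.011,0,0.015,0.055,0,-0.011,0,0.015,0.055,0,-0.011,0]'

```text
time: 29.85
position: [0.4217, -0.0753, 0.2394]
tool_rot: [0.733, 0.68, 0.002, 0.005]
ft_force: [0.3, 0.3, -1.0]
grip_width: 0.0192
```

```bash
python3 - <<'E'
from h import *
for i in range(3): cams.camera('top')
c=snap('wrist','w20')
cv2.imwrite('pics/w20c.png',cv2.resize(c['color'][0:260,240:400,::-1],None,fx=4,fy=2.3,interpolation=cv2.INTER_CUBIC))
to(.4274,.0045,.23,85.7)
E
```

```text
t 30.05 pos [ 0.4216 -0.0752  0.2395] yaw 85.66 tilt [ 0.0089 -0.0051] F [ 0.49  0.1  -0.46] w 0.0190 | shift [ 0.0799 -0.0003  0.0091] turn -0.0006
```

View pics/w20c.png

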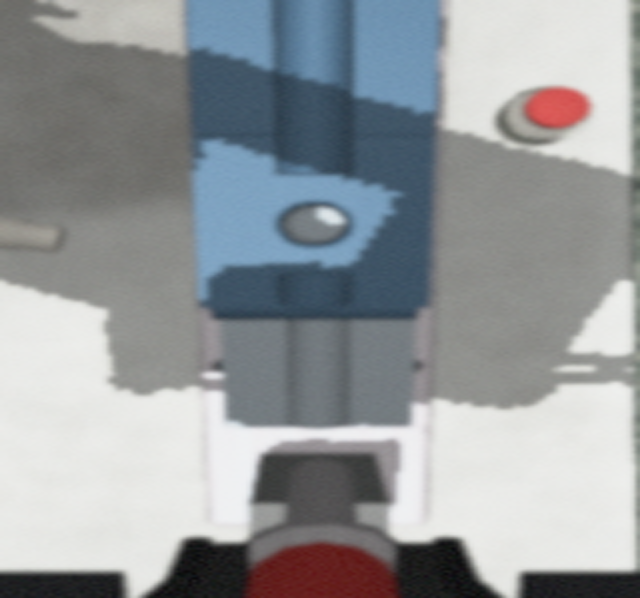

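```bash
python3 - <<'E'
from h import *
c=dict(np.load('w20.npz')); hsv=cv2.cvtColor(c['color'],cv2.COLOR_RGB2HSV)
m=(hsv[...,1]<85); k=np.zeros_like(m);k[84:110,305:333]=1;m&=k
n,l,st,ce=cv2.connectedComponentsWithStats(m.astype(np.uint8)); print(st,ce)
i=1+np.argmax(st[1:,4]); x,y,w,h,a=st[i]; cu,cv_=x+(w-1)/2,y+(h-1)/2
print(cu,cv_,plane(c,cu,cv_,.11), plane(c,ce[i][0],ce[i][1],.11), plane(c,x+w-.5,cv_,.11)-plane(c,x-.5,cv_,.11))
# full block edges at hole row and course edges
def C(v,a,b,z):
    A=plane(c,a,v,z)[:2]*1000;B=plane(c,b,v,z)[:2]*1000; print(v,'w',np.linalg.norm(A-B).round(1),'mid',((A+B)/2).round(2))
g=cv2.GaussianBlur(c['color'],(3,3),0).astype(int)
for v in (97,120,150,165,180,195): 
  d=np.diff(g[v].sum(1)); print(v,[(i,int(d[i])) for i in range(280,360) if abs(d[i])>28])
E
```

```text
[[     0      0    640    400 255741]
 [   310     87      1      1      1]
 [   310     88     18     19    258]] [[319.50129232 199.60380228]
 [310.          87.        ]
 [318.25581395  97.04263566]]
318.5 97.0 [0.4269463  0.00451801 0.11      ] [0.42674014 0.00449957 0.11      ] [ 0.01500095 -0.00114644  0.        ]
97 [(307, -51), (308, -69), (309, -40), (320, 50), (321, 44), (324, -61), (325, -72), (327, 37), (328, 48), (333, -36), (334, -53), (335, -57), (336, -37), (346, 32), (347, 41), (348, 35)]
120 [(291, -47), (292, -53), (293, -44), (346, 42), (347, 41), (348, 29)]
150 []
165 [(290, 30), (294, -39), (295, -48), (296, -34)]
180 [(294, -59), (295, -106), (296, -101), (297, -49), (340, 36), (341, 89), (342, 111), (343, 70)]
195 [(304, -29), (305, -59), (306, -81), (307, -68), (308, -34), (338, 61), (339, 94), (340, 67)]
```

```bash
python3 - <<'E'
from h import *
to(.4272,.0042,.206,85.7)
E
```

```text
t 30.05 pos [ 0.4216 -0.0752  0.2395] yaw 85.66 tilt [ 0.0089 -0.0051] F [ 0.49  0.1  -0.46] w 0.0190 | shift [ 0.0797 -0.0007  0.0331] turn -0.0006
```

>>> send_rows --steps '[0.015,0.025,0,0,0,0.015,0.055,-0.0004,0,-0.0006,0.015,0.075,-0.0007,0.005,-0.0006,0.015,0.0797,-0.0007,0.018,-0.0006,0.015,0.0797,-0.0007,0.029,-0.0006,0.015,0.0797,-0.0007,0.033,-0.0006,0.015,0.0797,-0.0007,0.033,-0.0006]'

```text
time: 30.92
position: [0.4271, 0.0036, 0.2057]
tool_rot: [0.734, 0.68, 0.001, 0.004]
ft_force: [-0.3, -0.1, 0.3]
grip_width: 0.0189
```

```bash
python3 - <<'E'
from h import *
for i in range(3): cams.camera('top')
c=snap('wrist','w21')
cv2.imwrite('pics/w21c.png',cv2.resize(c['color'][120:280,260:380,::-1],None,fx=5,fy=3.7,interpolation=cv2.INTER_CUBIC))
to(.4272,.0042,.19,85.7)
s=snap('scene','s21')
cv2.imwrite('pics/s21c.png',cv2.resize(s['color'][100:230,280:400,::-1],None,fx=5,fy=4.5,interpolation=cv2.INTER_CUBIC))
E
```

```text
t 31.12 pos [0.4275 0.0038 0.2064] yaw 85.67 tilt [ 0.0097 -0.0053] F [-0.08 -0.74 -0.96] w 0.0191 | shift [ 0.0004 -0.0005  0.0164] turn -0.0006
```

View pics/w21c.png

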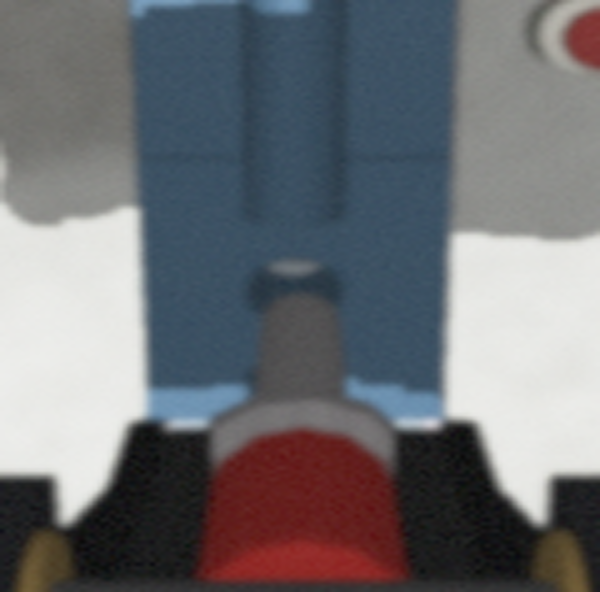

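View pics/s21c.png

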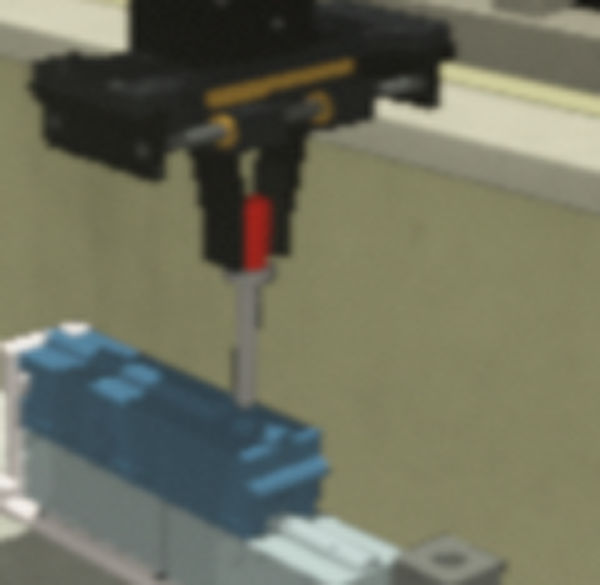

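>>> send_rows --steps '[0.015,0.0004,-0.0008,0.002,0,0.015,0.0004,-0.001,0.006,0,0.015,0.0004,-0.001,0.01,0,0.015,0.0004,-0.001,0.013,0,0.015,0.0004,-0.001,0.013,0]'

```text
time: 31.8
position: [0.4264, 0.0044, 0.1931]
tool_rot: [0.733, 0.68, 0.002, 0.005]
ft_force: [0.7, 0.9, -0.8]
grip_width: 0.0188
```

```bash
python3 - <<'E'
from h import *
c=snap('wrist','w22')
cv2.imwrite('pics/w22c.png',cv2.resize(c['color'][120:280,260:380,::-1],None,fx=5,fy=3.7,interpolation=cv2.INTER_CUBIC))
to(.4268,.0042,.12,85.7)
E
```

```text
t 31.85 pos [0.4266 0.0043 0.1933] yaw 85.68 tilt [ 0.0094 -0.0052] F [0.19 0.59 0.27] w 0.0188 | shift [ 0.0002 -0.0005  0.0733] turn -0.0004
```

View pics/w22c.png

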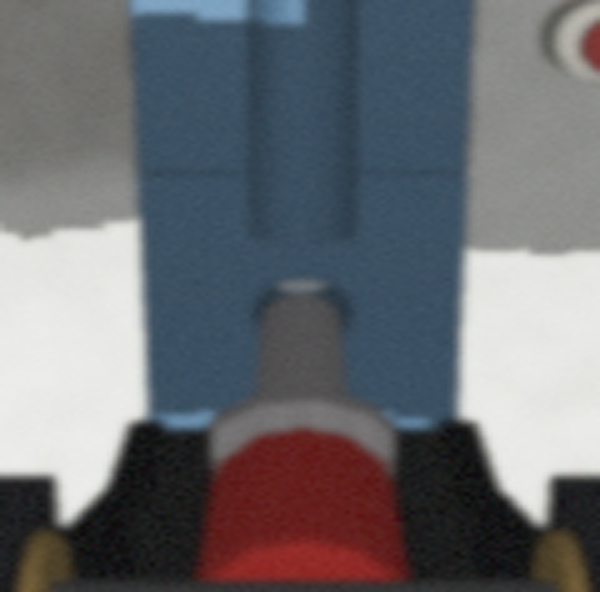

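Pin foot is centred in the hole (hole mid 303, shank mid 301). Pushing down.

>>> send_rows --steps '[0.015,0,0,0.005,0,0.015,0.0001,-0.0001,0.012,0,0.015,0.0001,-0.0002,0.02,0,0.015,0.0001,-0.0003,0.028,0,0.015,0.0002,-0.0003,0.034,0,0.015,0.0002,-0.0003,0.036,0,0.015,0.0002,-0.0003,0.036,0]'

```text
time: 32.72
position: [0.4266, 0.0044, 0.1571]
tool_rot: [0.733, 0.68, 0.002, 0.005]
ft_force: [0.1, 1.1, -0.2]
grip_width: 0.0192
```

```bash
python3 - <<'E'
from h import *
cams.camera('top')
to(.4266,.0043,.12,85.7)
E
```

```text
t 32.77 pos [0.4268 0.0043 0.1573] yaw 85.67 tilt [ 0.0095 -0.0052] F [ 0.69 -0.3  -1.09] w 0.0193 | shift [ 0.0001 -0.0005  0.0373] turn -0.0005
```

>>> send_rows --steps '[0.015,0,-0.0002,0.004,0,0.015,0,-0.0003,0.009,0,0.015,0,-0.0004,0.014,0,0.015,0.0001,-0.0004,0.019,0,0.015,0.0001,-0.0004,0.024,0,0.015,0.0001,-0.0004,0.025,0]'

```text
time: 33.52
position: [0.4264, 0.0044, 0.1318]
tool_rot: [0.733, 0.68, 0.001, 0.005]
ft_force: [0.8, 0.1, -1.2]
grip_width: 0.019
```

```bash
python3 - <<'E'
from h import *
to(.4266,.0043,.12,85.7)
E
```

```text
t 33.52 pos [0.4264 0.0044 0.1318] yaw 85.68 tilt [ 0.0087 -0.005 ] F [ 0.79  0.14 -1.2 ] w 0.0190 | shift [-0.      0.0001  0.0118] turn -0.0004
```

>>> send_rows --steps '[0.015,0,0,0.003,0,0.015,0,0,0.006,0,0.015,0,0,0.009,0,0.015,0,0,0.011,0,0.015,0,0,0.0125,0,0.015,0,0,0.0125,0]'

```text
time: 34.28
position: [0.4265, 0.0043, 0.1194]
tool_rot: [0.733, 0.68, 0.002, 0.005]
ft_force: [-0.5, 0.3, 0.7]
grip_width: 0.0185
```

```bash
python3 - <<'E'
from h import *
to(.4266,.0043,.12,85.7)
c=snap('wrist','w23')
cv2.imwrite('pics/w23c.png',cv2.resize(c['color'][120:280,260:380,::-1],None,fx=5,fy=3.7,interpolation=cv2.INTER_CUBIC))
E
```

```text
t 34.27 pos [0.4265 0.0043 0.1194] yaw 85.67 tilt [ 0.0088 -0.0051] F [-0.49  0.33  0.65] w 0.0185 | shift [-0.      0.0001 -0.0006] turn -0.0005
```

View pics/w23c.png

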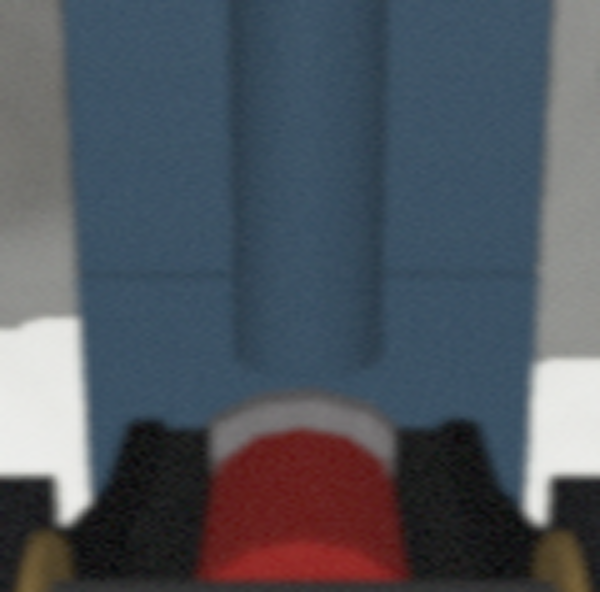

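Touching or nearly so. I'll press lightly to confirm the seat.

>>> send_rows --steps '[0.015,0,0,0.0007,0,0.015,0,0,0.0014,0,0.015,0,0,0.0018,0,0.015,0,0,0.0018,0]'

```text
time: 34.83
position: [0.4266, 0.0043, 0.1192]
tool_rot: [0.733, 0.68, 0.002, 0.005]
ft_force: [-3.5, 0.8, 18.6]
grip_width: 0.0188
```

Stopped dead at z 0.1192 with 18.6 N, so the flange is seated. Releasing and lifting.

>>> send_rows --steps '[0.019,0,0,0,0,0.03,0,0,0,0,0.045,0,0,0,0,0.045,0,0,0,0,0.045,0,0.0001,-0.015,0,0.045,0,0.0004,-0.05,0,0.045,0,0.0008,-0.09,0,0.045,0,0.001,-0.12,0]'

```text
time: 35.83
position: [0.4266, 0.0048, 0.2406]
tool_rot: [0.733, 0.68, 0.002, 0.006]
ft_force: [0.0, -0.2, -0.5]
grip_width: 0.0452
```

```bash
python3 - <<'E'
from h import *
for i in range(4): cams.camera('top')
to(.42,-.08,.26,85.7)
E
```

```text
t 36.02 pos [0.4263 0.0049 0.2392] yaw 85.70 tilt [ 0.0104 -0.0056] F [-0.71 -0.72 -0.64] w 0.0450 | shift [-0.0853  0.0003 -0.0204] turn -0.0001
```

>>> send_rows --steps '[0.045,-0.03,0,-0.01,0,0.045,-0.06,0,-0.02,0,0.045,-0.08,0,-0.02,0,0.045,-0.085,0,-0.02,0,0.045,-0.085,0,-0.02,0]'

```text
time: 36.65
position: [0.419, -0.0793, 0.2585]
tool_rot: [0.733, 0.68, 0.002, 0.004]
ft_force: [-0.3, -0.4, -0.5]
grip_width: 0.0451
```

```bash
python3 - <<'E'
from h import *
for i in range(3): cams.camera('top')
c=snap('wrist','w24'); s=snap('scene','s24'); t=snap('top','t24')
cv2.imwrite('pics/s24c.png',cv2.resize(s['color'][150:280,250:410,::-1],None,fx=4.5,fy=4.5,interpolation=cv2.INTER_CUBIC))
P=cloud(c); hsv=cv2.cvtColor(c['color'],cv2.COLOR_RGB2HSV)
m=((hsv[...,0]<10)|(hsv[...,0]>170))&(hsv[...,1]>140)
n,l,st,ce=cv2.connectedComponentsWithStats(m.astype(np.uint8))
for i in range(1,n):
    if st[i,4]>60: print(st[i],P[l==i].mean(0).round(4),np.percentile(P[l==i][:,2],[5,50,95]).round(4))
for v,u in ((40,305),(60,305),(90,305),(110,305)): print(P[v,u].round(4))
to(.42,-.08,.26,85.7)
E
```

```text
[372  39  13  14 143] [0.4905 0.0477 0.0419] [0.0403 0.0419 0.0433]
[310  80  23  25 434] [0.4265 0.0046 0.1537] [0.1494 0.1506 0.1519]
[0.4167 0.0484 0.1078]
[0.4153 0.0325 0.1085]
[0.4132 0.0078 0.1097]
[ 0.4116 -0.0094  0.1085]
t 36.95 pos [ 0.4196 -0.0791  0.2595] yaw 85.75 tilt [ 0.0101 -0.0054] F [-0.26  0.39  0.09] w 0.0448 | shift [-0.0009  0.0005 -0.0005] turn 0.0009
```

View pics/w24.png

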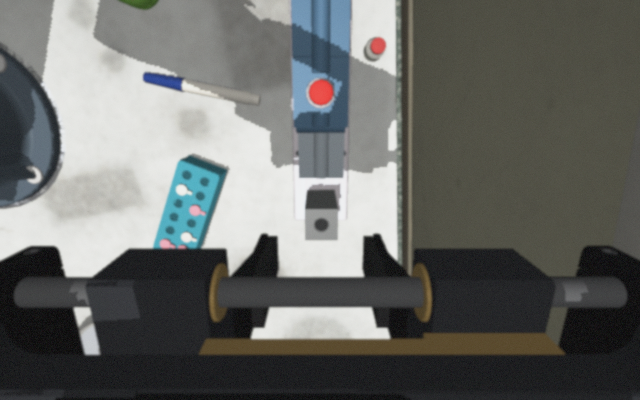

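View pics/s24c.png

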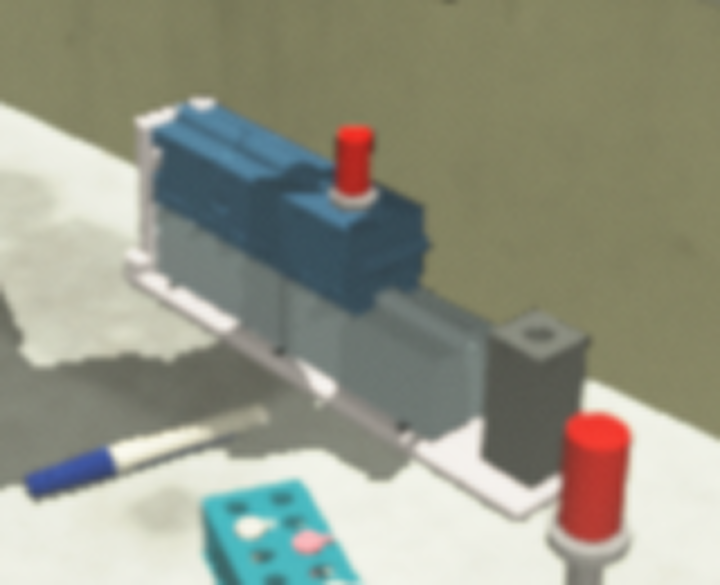

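The pin's knob top rose from 0.1286 to 0.1506 m: 22 mm, exactly the post-to-block height difference. The vial is unmoved. One last look at the joints.

>>> send_rows --steps '[0.045,0.03,0,0,0,0.045,0.07,0,0,0,0.045,0.1,0,0,0,0.045,0.11,0,0,0,0.045,0.11,0,0,0]'

```text
time: 37.58
position: [0.4278, 0.0309, 0.259]
tool_rot: [0.732, 0.681, 0.002, 0.006]
ft_force: [-0.1, -0.2, 1.4]
grip_width: 0.0452
```

```bash
python3 - <<'E'
from h import *
for i in range(3): cams.camera('top')
c=snap('wrist','w25')
cv2.imwrite('pics/w25c.png',cv2.resize(c['color'][20:240,255:385,::-1],None,fx=4.5,fy=2.7,interpolation=cv2.INTER_CUBIC))
to(.42,-.08,.26,85.7)
E
```

```text
t 37.77 pos [0.4279 0.0297 0.259 ] yaw 85.68 tilt [ 0.0103 -0.0058] F [ 0.28  0.58 -0.86] w 0.0450 | shift [-0.11    0.0004 -0.0004] turn -0.0003
```

View pics/w25c.png

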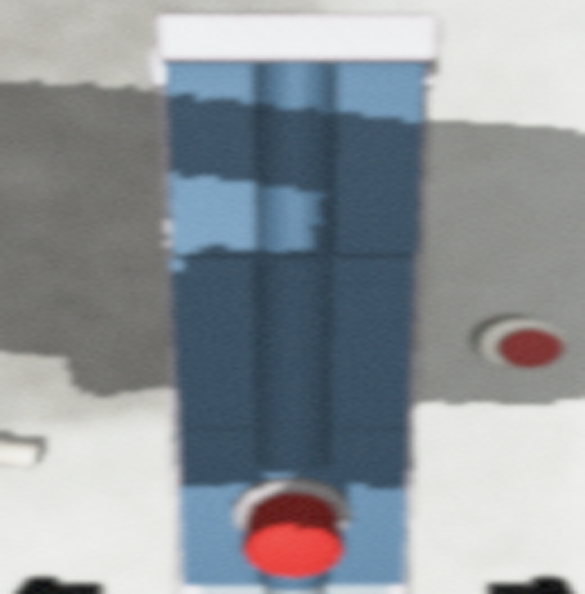

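Tight at both the post (row 62) and the half/full joint (row 253), and the blocks are in line. The robot is clear, so I'm handing in.

```bash
python3 -c "
from rig import hand_in
print(hand_in())"
```

```text
the job is handed in; nothing more can be done
None
```

The second course is laid, the smaller pin is locked in, and the job was handed in at about 38 s of the 64 s allowed.

- **Half block:** I set it on the course about 16 mm short of home, then slid it against the end post. It stopped at 14.5 N, within a millimetre of where home was expected.
- **Full block:** I lowered it clear of the half block's tongue and corrected a 2 mm sideways offset during the slide. It stopped tight against the half block at 17 N.
- **Pin:** I took the smaller pin from the stowage post, leaving the larger free-standing one alone, and pushed it down until it stopped at 18.6 N. Its knob top now reads 22 mm higher than when stowed, which is the difference between the post and block tops.

The last pictures show no gap at the post or between the two dark blocks, and the blocks in line. The vial is standing within about 1 mm of where it started, which is inside the measuring error, and the gripper is clear of everything.

Two things disagreed slightly. The tool leaned about 0.6° through most of the work, which I allowed for. The stowed knob top read about 130 mm, where the given sizes put it at 136 mm, so I judged the pin's seating by the 22 mm rise and the hard stop rather than by absolute height.

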